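# Fish a stuck memory cartridge out of a playout deck with a hooked pick

## Task

The blue memory cartridge has slid too deep into the playout deck: take the hooked pick from its stand, reach down through the slot, hook the cartridge's yellow bar (no fingers on the cartridge) and gently draw it out along the bay to the red stop's buffer. Hold it snug against the stop for a full second with a light, steady pull of about 6 N (5 to 8 N), never banging or forcing it. Then free the hook, leaving the cartridge lying in the bay clear of the cover, hang the pick back in its stand as it was, and leave the microphone, vial and mug where they are.

Things in the scene. Friction and masses are not known exactly. Their poses are not given: they have to be found in the camera images.
- deck: Playout deck, fixed, 260 (x) x 200 (y) x 60 high; origin at the centre of its underside; its x points into the deck, away from the open front, z up. A channel 25 wide runs along its x axis at y = 0, floor 30 above the desk. From x = -115 to -14 it is an open bay between low rails (tops 38 above the desk), from -14 to 110 it lies inside the black housing (top 60 above the desk).
- slot_mouth (a point): Front end of the slot, deck x = -14, on the channel's centre line at the cover's top, 60 above the desk; axes as the deck. From here the slot, 14 wide in a 5 thick cover, runs 124 along +x over the channel: the cartridge cannot rise through it, the pick's shaft and foot go down through it.
- guide (a point): Middle of the sprung side guide inside the housing, deck x = 65 (it spans x = 20 to 110, on the channel's +y side). It squeezes the cartridge: dragging takes about 2 to 6 N until the cartridge's rear end has passed x = 20; further out it slides freely.
- stop: Red stop block across the front end of the bay, fixed to the deck, 15 (along deck x) x 40 x 19 high; origin at the centre of its underside, on the channel floor at deck x = -122.5; axes as the deck. A rigid black buffer (22 wide) on its inner face, 7.5 from the origin, is set to stand out by 1 to 17 towards +x, differently each time and not reported: the cartridge's front face comes to rest on it, so feel for it.
- cart: Blue memory cartridge, loose in the channel, 72 (x) x 22 (y) x 20 high, about 0.12 kg; origin at the centre of its underside, x along the channel into the deck. Front face at x = -36. A yellow bar crosses its front end: x = -36 to -30, 12 to 18 above its underside, open below. Behind it a window goes through to the channel floor: x = -30 to -8, 16 wide. Home: origin 44.5 to 60.5 from the stop's.
- pick: Hooked pick, loose, upright, 0.08 kg; origin at the centre of the orange handle (18 x 18 x 50 high), where it is gripped; z up. Below it: a black flange, diameter 44, from 25 to 30 below the origin; a steel shaft, diameter 5, down to 80 below; at its end a foot (5 wide, 4 thick) pointing along the pick's -x, reaching 7 from the shaft's axis.
- pick_foot (a point): Lower end of the pick's shaft, on its axis, 80 below the handle's centre; axes as the pick. With pick x along cartridge x, the shaft in the window and this point 0 to 6 above the channel floor, drawing towards -x puts the foot under the yellow bar and the shaft pulls on the bar. Go back 7 to 14 towards +x before lifting, so that the foot clears the bar.
- stand: Aluminium stand of the pick, fixed, 70 (x) x 60 (y) x 65 high; origin at the centre of its underside. A hole 30 (x) x 20 (y) goes right through it vertically at its centre. The pick hangs in it upright by its flange resting on the stand's top, the pick's origin then 95 above the stand's origin and its x axis along the stand's x.
- mic: Bystander: desk microphone on a round black base of 110 diameter, about 150 high, its head on a short boom reaching 140 to its -x side; loose; origin at the centre of its underside.
- vial: Bystander: small amber glass vial, diameter 28, 65 high, loose; origin at the centre of its underside.
- mug: Bystander: white mug, diameter 76, 85 high, loose; origin at the centre of its underside.
Things that resemble listed ones, but are neither listed nor needed, are in the scene too. Leave any green or pink look-alike of the pick alone.

How it is judged (in metres and radians):
On the way, in this order (a step that is already met when the one before it is completed fails the run):
1. the cartridge has been drawn by the pick until it is wholly out from under the cover (x of cart in the frame of deck below -0.05 m and contact force between pick and cart above 0.1 N).
2. the pick holds the cartridge snug against the stop's buffer with 4 to 9 N for 0.7 s (contact force between cart and stop between 4 and 9 N and contact force between pick and cart above 2 N), for 0.7 s.
At the end, for the whole second after the job is handed in: The cartridge lies flat and straight (7 degrees) in the bay, clear of the cover: its origin 43 to 68.5 mm from the stop's. The pick hangs upright in its stand by its flange, handle centre within 12 mm of the hole's centre and 4 mm in height. Both at rest (x of cart in the frame of stop between 0.043 and 0.0685 m and z of cart in the frame of deck below 0.033 m and angle between cart's own z axis and vertical below 0.06 rad and angle between the x axis of cart and the x axis of deck, either way round below 0.12 rad and horizontal distance between pick and stand below 0.012 m and z of pick in the frame of stand between 0.091 and 0.099 m and angle between pick's own z axis and vertical below 0.1 rad and linear speed of each of cart, pick below 0.02 m/s); the robot touches nothing.
It fails at once if the fingers touch the cartridge (contact force between the fingers and cart above 0.3 N).
It fails at once if the cartridge is forced against the stop with more than 12 N (contact force between cart and stop above 12 N).
It fails at once if the pick is forced against the cartridge or the deck with more than 18 N (contact force between pick and cart above 18 N or contact force between pick and deck above 18 N).
It fails at once if the cartridge is lifted out of the channel (z of cart in the frame of deck above 0.038 m).
It fails at once if the microphone, the vial or the mug is shifted (distance of any of mic, vial, mug from where it was at the start of the episode above 0.02 m).
It also fails if it takes over 64 s, if anything falls off the work surface, if the arm or the gripper's body presses on something with over 40 N, if the wrist force passes 120 N, or if a joint passes its speed limit or range.

## Robot

A 6-joint arm with a two-finger parallel gripper is mounted at the origin on the work surface. World frame = base frame: x ahead of the robot, y to its left, z up, the work surface at z = 0. Lengths are in mm, angles in degrees, forces in N, time in s.
With the tool pointing down it reaches from about 300 to 875 mm from the base axis. Payload 4.2 kg.
Tool frame: the origin (TCP) lies on the centre line of the jaws, within the pads' length; the fingertips stand arm.tip_extent ahead of it and the grasp point (between the pads) lies 2 mm behind it (arm.tip_extent is the distance from the TCP to the fingertips, in mm); z points along the fingers, y is the direction in which the jaws open and shut (so a half turn about z gives the same grasp; the last joint's range is limited). The gripper opens to 85 mm and grips with 20 to 120 N. Pads are 22 mm wide; open, the fingers measure 114 mm over their backs; the gripper's body (76 mm by 85 mm) begins 54 mm behind the grasp point. The pads swing forward as they close: fully open they stand 13 mm farther back than shut.
Start: joints at [-1.146, 18.312, 89.639, -0, 72.044, -1.146], TCP at [575.016, 0, 213.738] pointing down, gripper open.
Joint ranges: [-177.97, 177.97], [-48.28, 115.42], [12.27, 149.76], [-77.06, 257.06], [2.81, 150.46], [-146.56, 146.56]. Speed limits (degrees/s): [147.25, 147.25, 180, 180, 180, 180].

## Interface

Orientations are given as [roll, pitch, yaw] about the fixed x, y, z axes, in that order (R = Rz(yaw) Ry(pitch) Rx(roll)).
In Python, from rig import arm gives the robot as it stands.
- The arm moves only by the tool arm_command, never from a script. Its argument "motion" is a list of rows, each a list of 7 numbers: the closure, from 0 (fully open) to 1 (shut), then the shift along the tool's x, y, z in m, then the turn, a rotation vector about the tool's x, y, z in degrees. A call has 1 to 12 rows; each row is the pose to reach, as a shift and turn from the pose commanded when the call began, along the tool's axes at that moment; what a row does not reach only later rows make up. A row lasts 1/10 s, in which the tool goes at most 50 mm and 8.59 degrees, less where a joint would pass 70% of its speed; a pose out of reach is approached as far as the arm can. A call with a gripper value outside its range is refused whole. The fingers move at their own pace and stop on an object; "squeeze" is the grip in N (left out, the last holds). Time passes only in rows, so rows that repeat a pose let the fingers close. It gives the time, the measured TCP pose, the force and the opening at its end, in the units of the state.
- arm.get_state(): the state, without advancing time (a new reading comes with each control period).
- arm.get_image(name): name is "scene" or "side" or "wrist"; returns a dict with "color" (384x512x3 uint8, red, green, blue), "fx", "fy", "cx", "cy" (pixels), "R" (3x3) and "t" (3): a world point X has camera coordinates R X + t. Camera axes: x right, y down, z forward; pixel columns grow to the right and rows downward; lengths in mm; the calibration is good to about 2 mm. A picture is of the moment at which its call begins. There is no depth.
- arm.job_done(): hands the job in, once; it reports no verdict.
Trained networks look in a picture, given as the dict that the camera call returned (one of the last four; its "shot" number tells which), for a name from the list of things; names that differ only in an ending like _2 or _b are one class to them, and where a whole thing is asked for, a point or a joint stands for the part that bears it (a point fixed in the world has none). Each returns a list of dicts, best first, with "score" (0 to 1); they miss things now and then, are a little off and sometimes report something else, mostly with a low value. They report only what shows in the picture. A call takes as long as a camera call. They do not tell look-alikes from the thing itself.
- arm.spot_in(thing, picture): "bbox" ([left, top, right, bottom] in pixels, round what is visible of it).
- arm.trace(thing, picture): "mask" (384x512 bool, what is visible of it) and "bbox" ([left, top, right, bottom] in pixels, round what is visible of it).
The state is a dict: "time_s": time; "qpos": joint angles; "joint_velocities": joint speeds; "joint_torque": joint torques, N m; "tcp_pos": TCP position; "ee_rot": TCP orientation; "force": force on the tool from outside, world axes, zero at the start; "torque": the same for the moment, N m; "width": finger opening in mm.
Only numpy, scipy, OpenCV 4.12 (cv2) and the standard library are available. Lean on these libraries where they do the work, as an engineer would, in place of code of your own. Each camera call takes 0.05 s, during which the arm holds its last target.

## Working session

There is one attempt and no reset: what is moved stays moved. The work goes in short steps, Python scripts to look and compute and a tool call to move; the robot and the scene stay as the last step left them, time stands still between calls to the robot, and variables do not carry over. Pictures are saved under pics/ and viewed, and the job is handed in when it is done.

Besides the shell and the picture viewer there is one more tool, called after ">>>" as a command line: name --pt "numbers of a row" for each row, then --argument value for the rest. arm_command: Moves the arm, as the interface text tells. Its arguments: {"type":"object","properties":{"motion":{"type":"array"},"squeeze":{"type":"number"}},"required":["motion"]}

```bash
ls; mkdir -p pics; python3 - <<'E'
from rig import arm
import cv2
print(arm.tip_extent)
print(arm.get_state())
for n in ["scene","side","wrist"]:
    p=arm.get_image(n); cv2.imwrite(f"pics/{n}0.png",cv2.resize(p["color"][:,:,::-1],None,fx=1.5,fy=1.5))
    print(n,p["fx"],p["cx"],p["cy"],p["R"],p["t"],p["shot"])
    for t in ["deck","cart","pick","stand","stop","mic","vial","mug"]:
        print(t,[(r["bbox"],round(r["score"],2)) for r in arm.spot_in(t,p)])
E
```

```text
pics
17.0
{'time_s': 0.0, 'qpos': array([-1.14640983e+00,  1.83537813e+01,  8.97062555e+01,  2.44275342e-04,
        7.20430364e+01, -1.14659929e+00]), 'joint_velocities': array([ 0.08739627, -0.01190779, -0.05117535, -0.04317048,  0.0627601 ,
        0.01994021]), 'joint_torque': array([ 7.05825660e-04, -4.15526962e+01, -2.34157133e+01, -1.88356019e-06,
        8.09230405e-03,  1.54784908e-05]), 'tcp_pos': array([5.74501913e+02, 7.13679169e-03, 2.12861840e+02]), 'ee_rot': array([-1.79896952e+02, -2.29474858e-03,  9.00001119e+01]), 'force': array([-0.12064698, -0.12862722, -0.86379848]), 'torque': array([-0.00540448, -0.04166742,  0.00629836]), 'width': 85.57721852831432}
scene 373.3621249810028 257.49153217146727 192.2164806624135 [[-0.3212199   0.94697745 -0.0071753 ]
 [ 0.59807098  0.19698262 -0.77685839]
 [-0.73425396 -0.25383371 -0.62963447]] [ 229.33126853 -200.80190956 1384.58704315] 1
deck [([204.0, 202.9, 326.5, 303.7], 0.61)]
cart [([249.2, 239.5, 269.7, 265.1], 0.52)]
pick [([237.9, 179.1, 258.3, 190.0], 0.75), ([153.9, 163.4, 175.0, 173.5], 0.7), ([117.8, 192.4, 143.7, 22
[... 658 characters left out ...]
, 0.81), ([215.8, 230.8, 246.0, 257.9], 0.73), ([346.9, 295.9, 400.0, 318.3], 0.64), ([231.0, 148.9, 349.7, 221.1], 0.19)]
stand [([273.3, 257.3, 324.0, 310.1], 0.89)]
stop []
mic []
vial [([352.6, 233.4, 370.8, 260.3], 0.56)]
mug [([244.4, 108.4, 269.4, 142.7], 0.84)]
wrist 332.29623714429766 256.57509700482103 195.2565406266807 [[ 9.99999885e-01  1.92472431e-04  4.38660069e-04]
 [ 6.81620602e-05 -9.63583409e-01  2.67407947e-01]
 [ 4.74154222e-04 -2.67407886e-01 -9.63583311e-01]] [-574.23930979  -33.93909717  378.67435716] 3
deck []
cart []
pick [([73.8, 259.4, 98.4, 294.4], 0.88), ([58.7, 374.2, 72.1, 383.7], 0.58)]
stand []
stop [([141.3, 140.8, 168.2, 182.4], 0.97)]
mic []
vial []
mug []
```

View pics/scene0.png

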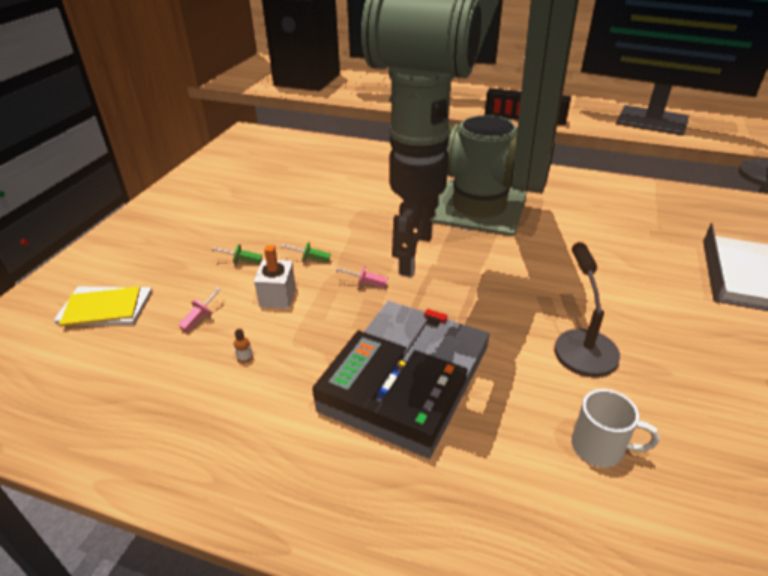

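View pics/side0.png

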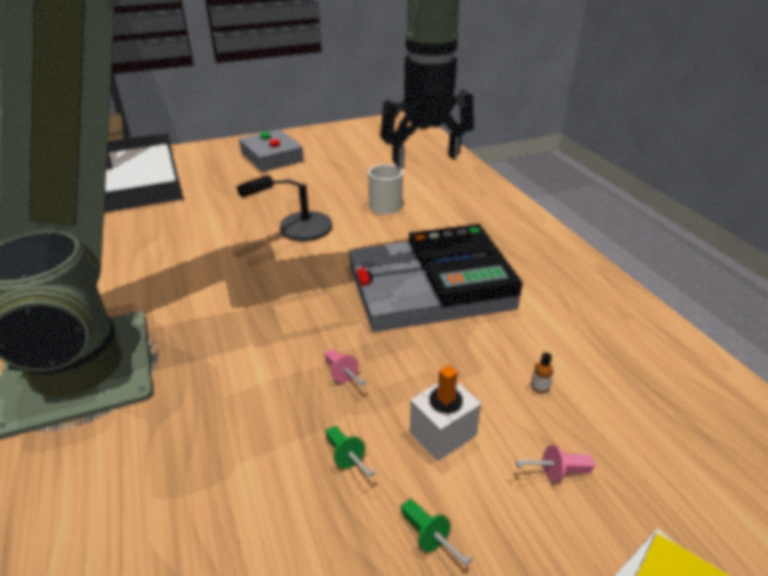

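View pics/wrist0.png

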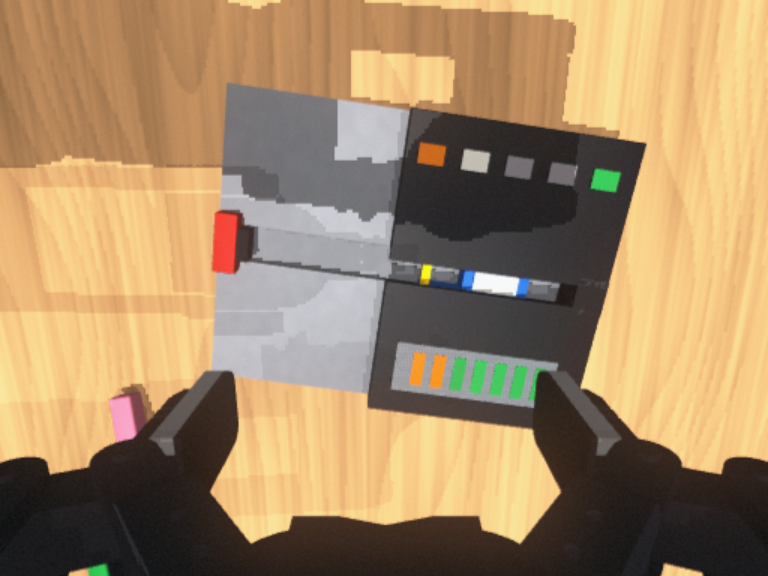

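The image shows the orange pick in the stand at scene (180,172) and side (298,256). Its look-alikes in the scene view are green at (160,168) and (208,168), and pink at (248,184) and (131,208). I choose the orange one, upright in the aluminium stand. The cartridge's yellow bar is at wrist (284,183).

```bash
cat > h.py <<'E'
from rig import arm
import numpy as np, cv2
from scipy.optimize import least_squares
def proj(p,X):
    c=(p["R"]@np.atleast_2d(X).T).T+p["t"]
    return np.c_[p["fx"]*c[:,0]/c[:,2]+p["cx"],p["fy"]*c[:,1]/c[:,2]+p["cy"]]
def onz(p,uv,z):
    d=p["R"].T@np.array([(uv[0]-p["cx"])/p["fx"],(uv[1]-p["cy"])/p["fy"],1]); o=-p["R"].T@p["t"]
    return o+d*(z-o[2])/d[2]
def fit(obs,x0):  # obs list (pic, local pts, uv): pose x,y,yaw on z=0
    def f(q):
        c,s=np.cos(q[2]),np.sin(q[2]);r=[]
        for p,L,uv in obs:
            L=np.array(L,float);W=np.c_[c*L[:,0]-s*L[:,1]+q[0],s*L[:,0]+c*L[:,1]+q[1],L[:,2]]
            r.append((proj(p,W)-np.array(uv)).ravel())
        return np.concatenate(r)
    s=least_squares(f,x0,x_scale=[10,10,.1],loss="soft_l1"); return s.x,s.fun
def save(p,n,box=None,k=1.5):
    im=p["color"][:,:,::-1]
    if box: im=im[box[1]:box[3],box[0]:box[2]]
    cv2.imwrite(f"pics/{n}.png",cv2.resize(im,None,fx=k,fy=k,interpolation=cv2.INTER_CUBIC))
E
python3 - <<'E'
from h import *
a=arm.get_image("scene");b=arm.get_image("side");w=arm.get_image("wrist")
save(a,"c1",(110,150,250,250),5); save(w,"w1",(130,40,440,290),2.5)
def tri(u,v):
    f=lambda X:np.r_[proj(a,X)[0]-u,proj(b,X)[0]-v]
    s=least_squares(f,[500,200,80]);return s.x,s.fun
print(tri((180.5,171),(298,257)))
for z in (60,): print([onz(w,np.array(q)/1.5,z).round(1) for q in [(411,108),(645,144),(369,407)]])
print([onz(w,np.array(q)/1.5,38).round(1) for q in [(228,84),(212,375)]])
q,r=fit([(w,[[-14,100,60],[130,100,60],[-14,-100,60],[-130,100,38],[-130,-100,38]],np.array([(411,108),(645,144),(369,407),(228,84),(212,375)])/1.5)],[570,60,-.1])
print(q,np.degrees(q[2]),r)
E
```

```text
(array([ 463.00252139, -317.34288866,   94.84113581]), array([-0.30867317,  0.16214736, -0.20509496, -0.10177186]))
[array([589.7,  95.3,  60. ]), array([731.4,  74.8,  60. ]), array([ 563.1, -101.3,   60. ])]
[array([475.8, 111.3,  38. ]), array([447.5, -87.1,  38. ])]
[ 5.90031162e+02 -5.78592398e+00 -1.38619480e-01] -7.9423111337916446 [ 0.32440134  0.1101727   1.42180766 -0.51301428 -0.74878072  1.40872815
 -0.79261348  0.06833149 -0.01922958 -0.23137041]
```

View pics/c1.png

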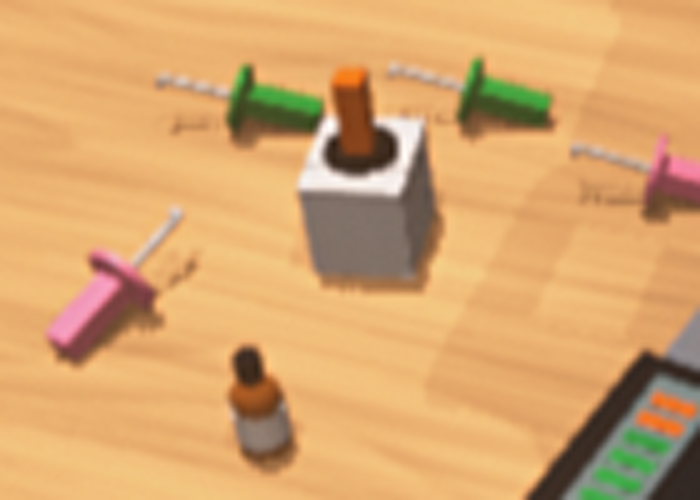

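View pics/w1.png

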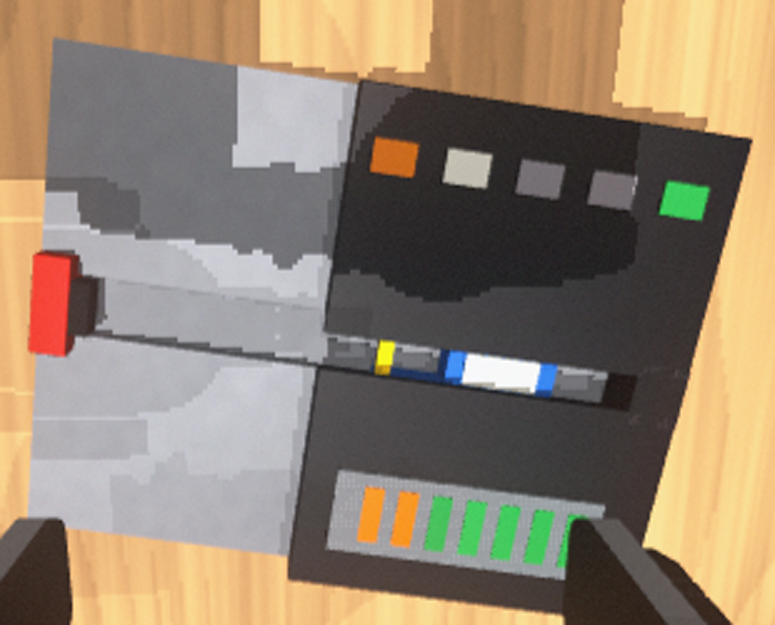

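>>> arm_command --pt "0 -0.02 -0.006 0 0 0 0" --pt "0 -0.06 -0.02 0 0 0 0" --pt "0 -0.1 -0.033 0 0 0 0" --pt "0 -0.14 -0.046 0 0 0 0" --pt "0 -0.18 -0.06 0 0 0 0" --pt "0 -0.22 -0.073 0 0 0 0" --pt "0 -0.26 -0.086 0 0 0 0" --pt "0 -0.3 -0.1 0 0 0 0" --pt "0 -0.33 -0.11 0 0 0 0" --pt "0 -0.34 -0.11 0 0 0 0" --pt "0 -0.34 -0.11 0 0 0 0"

```text
time_s: 2.6
tcp_pos: [465.0, -341.0, 213.5]
ee_rot: [180.0, -0.0, 89.9]
force: [0.4, 0.4, 0.0]
width: 85.7
```

```bash
python3 - <<'E'
from h import *
w=arm.get_image("wrist");save(w,"w2")
print(arm.get_state()["tcp_pos"],[(r["bbox"],round(r["score"],2)) for t in("pick","stand") for r in arm.spot_in(t,w)])
E
```

```text
[ 465.19996127 -339.74007795  213.55342951] [([300.8, 219.4, 384.3, 255.1], 0.79), ([147.9, 2.2, 177.5, 47.0], 0.74), ([227.7, 125.9, 276.6, 175.7], 0.64), ([169.9, 215.3, 206.9, 305.8], 0.62), ([107.9, 89.6, 149.5, 191.9], 0.58), ([208.8, 110.2, 297.6, 188.1], 0.95), ([397.4, 107.3, 448.0, 135.4], 0.63)]
```

View pics/w2.png

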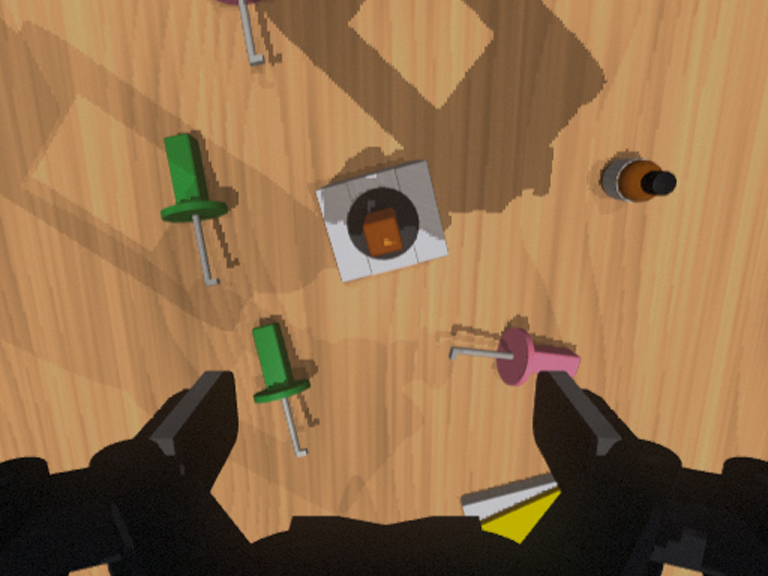

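```bash
python3 - <<'E'
from h import *
w=arm.get_image("wrist");save(w,"w3",(195,95,315,200),6)
top=np.array([(318,190),(426,161),(447,256),(343,281)])/1.5
q,r=fit([(w,[[-35,30,65],[35,30,65],[35,-30,65],[-35,-30,65]],top)],[463,-317,.25])
print(q,np.degrees(q[2]),r)
print(onz(w,np.array((384,242))/1.5,120))
# yellow bar from initial picture pose: reuse known calib
p0=dict(fx=332.296,fy=332.296,cx=256.575,cy=195.2565,R=np.array([[9.99999885e-01,1.92472431e-04,4.38660069e-04],[6.81620602e-05,-9.63583409e-01,2.67407947e-01],[4.74154222e-04,-2.67407886e-01,-9.63583311e-01]]),t=np.array([-574.23930979,-33.93909717,378.67435716]))
def deck(X):
    d=X[:2]-np.array([590.03,-5.79]);c,s=np.cos(-.1386),np.sin(-.1386);return d[0]*c+d[1]*s,-d[0]*s+d[1]*c
for n,uv,z in [("bar top",(386,355),48),("bar left",(378,357),48),("bar right",(394,357),48),("slot mouth+y",(325,331),60),("slot mouth-y",(319,367),60),("slot back",(636,377),60),("buffer face",(97,305),44),("stop inner",(74,303),49),("label rear blue end",(556,380),50)]:
    print(n,np.round(deck(onz(p0,np.array(uv)/2.5+[130,40],z)),1))
E
```

```text
[ 4.63620663e+02 -3.11045094e+02  2.49030899e-01] 14.268419503773721 [-1.72110299 -0.19631315  1.03239967 -0.30634324  1.17464297 -0.02572881
 -0.81110604  0.8975608 ]
[ 464.14445705 -313.32693485  120.        ]
bar top [12.4 -0.5]
bar left [ 9.4 -1.8]
bar right [15.7 -0.9]
slot mouth+y [-13.8   8.3]
slot mouth-y [-14.1  -6.2]
slot back [109.3   7. ]
buffer face [-105.3    2.9]
stop inner [-113.1    3.5]
label rear blue end [81.9 -0.8]
```

View pics/w3.png

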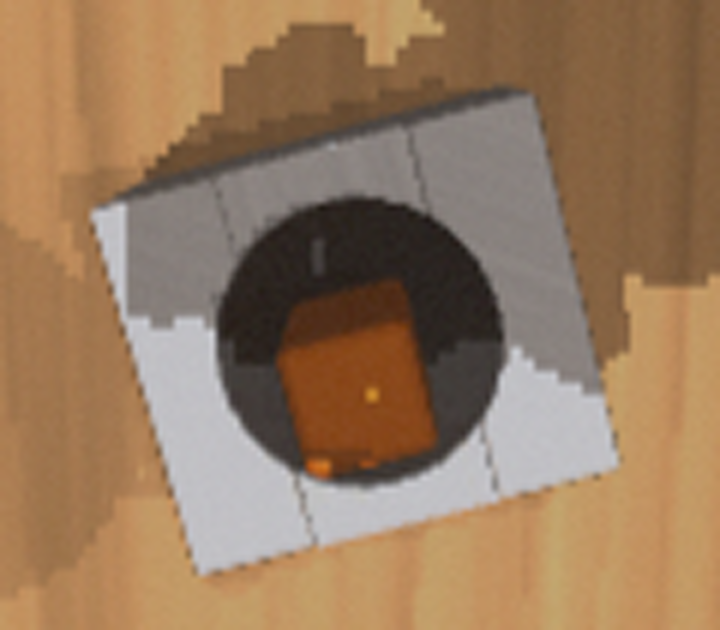

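The crop shows the orange handle on its black flange, centred on the stand's top; the handle's top is at wrist (255,159). This is the pick I want. The foot's direction is not visible.

```bash
python3 - <<'E'
from h import *
P={n:arm.get_image(n) for n in("scene","side","wrist")}
save(P["side"],"s3",(240,210,380,340),5)
# orange segmentation
uv={}
for n,b in(("scene",(172,158,192,186)),("side",(285,240,312,272)),):
    im=P[n]["color"][b[1]:b[3],b[0]:b[2]]
    h=cv2.cvtColor(im,cv2.COLOR_RGB2HSV);m=(h[...,0]<18)&(h[...,1]>190)&(h[...,2]>80)
    ys,xs=np.nonzero(m);print(n,m.sum(),xs.min()+b[0],xs.max()+b[0],ys.min()+b[1],ys.max()+b[1])
    ytop=ys<ys.min()+3
    uv[n]=(xs.mean()+b[0],ys.mean()+b[1])
f=lambda X:np.r_[proj(P["scene"],[X[0],X[1],97])[0]-uv["scene"],proj(P["side"],[X[0],X[1],97])[0]-uv["side"],proj(P["wrist"],[X[0],X[1],120])[0]-(255.3,158.7)]
s=least_squares(f,[463,-312]);print(s.x,s.fun)
E
```

```text
scene 100 177 184 164 180
side 243 292 304 244 269
[ 463.86821559 -312.25036339] [ 1.12402523 -0.90794057 -0.78529889 -2.53559405  0.28438277  1.08405625]
```

View pics/s3.png

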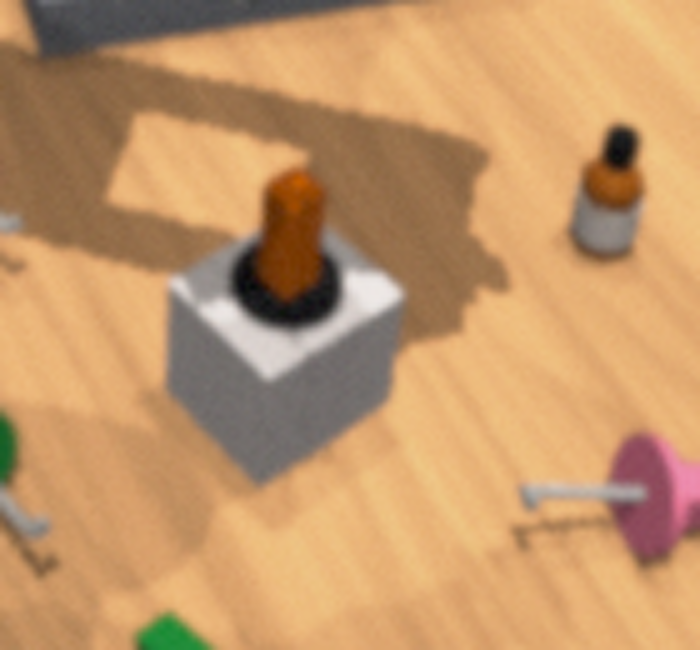

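>>> arm_command --pt "0 0.014 -0.001 0.01 0 0 -7" --pt "0 0.0277 -0.001 0.03 0 0 -14.3" --pt "0 0.0277 -0.001 0.06 0 0 -14.3" --pt "0 0.0277 -0.001 0.09 0 0 -14.3" --pt "0 0.0277 -0.001 0.108 0 0 -14.3" --pt "0 0.0277 -0.001 0.1175 0 0 -14.3" --pt "0 0.0277 -0.001 0.1175 0 0 -14.3"

```text
time_s: 3.65
tcp_pos: [463.7, -311.5, 95.3]
ee_rot: [-179.9, -0.1, 104.3]
force: [-0.7, 1.1, -0.1]
width: 85.2
```

>>> arm_command --pt "1 0 0 0 0 0 0" --pt "1 0 0 0 0 0 0" --pt "1 0 0 0 0 0 0" --pt "1 0 0 0 0 0 0" --pt "1 0 0 0 0 0 0" --pt "1 0 0 0 0 0 0" --pt "1 0 0 0 0 0 0" --squeeze 100

```text
time_s: 4.35
tcp_pos: [464.1, -312.6, 97.1]
ee_rot: [180.0, 0.1, 104.3]
force: [-2.5, -0.5, 6.4]
width: 14.0
```

```bash
python3 - <<'E'
from h import *
w=arm.get_image("wrist");save(w,"w4")
s=arm.get_state();print(s["width"],s["force"],s["tcp_pos"],s["qpos"])
w=arm.get_image("side");save(w,"s4",(240,180,380,300),5)
E
```

```text
13.663458637402952 [-2.39514544 -0.27460878  5.55574855] [ 464.07625827 -312.61971612   97.089037  ] [-3.51327822e+01  2.25788128e+01  1.01365201e+02 -2.12669114e-02
  5.59969069e+01 -4.94229201e+01]
```

View pics/w4.png

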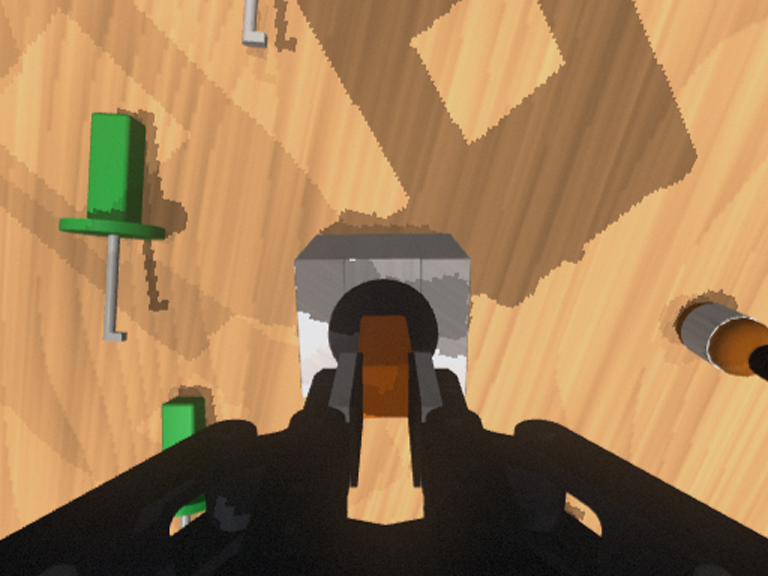

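View pics/s4.png

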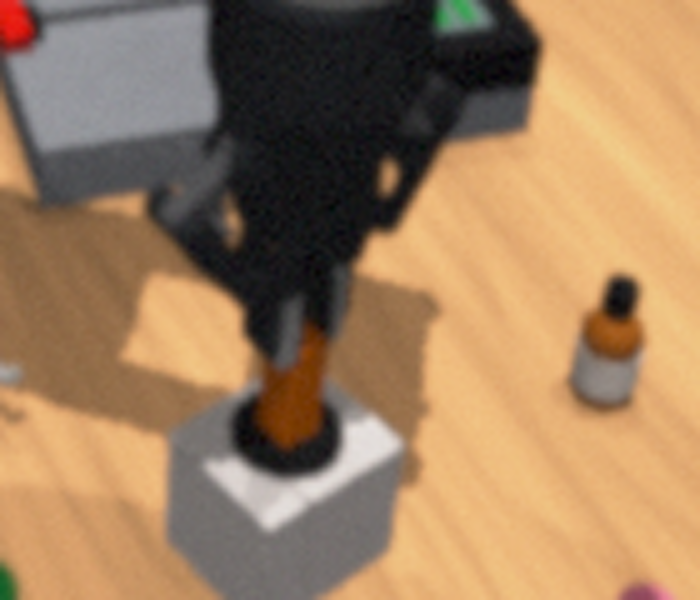

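```bash
python3 - <<'E'
from h import *
w=arm.get_image("wrist");s=arm.get_state()
save(w,"w5",(180,190,330,300),5)
print(-w["R"].T@w["t"],s["tcp_pos"])
c,q=np.cos(np.radians(14.3)),np.sin(np.radians(14.3))
for z in(70,80,97,105,120):
  for a in(-9,9):
    for b in (-9,9): print(z,a,b,((proj(w,[464+c*a-q*b,-312.5+q*a+c*b,z])[0]-[180,190])*5).round(0))
E
```

```text
[ 446.27251143 -245.93558728  257.48687515] [ 464.07157793 -312.6362609    97.0751081 ]
70 -9 -9 [313. 230.]
70 -9 9 [311.  88.]
70 9 -9 [462. 230.]
70 9 9 [464.  88.]
80 -9 -9 [310. 263.]
80 -9 9 [308. 115.]
80 9 -9 [466. 263.]
80 9 9 [468. 115.]
97 -9 -9 [303. 329.]
97 -9 9 [301. 168.]
97 9 -9 [473. 329.]
97 9 9 [476. 168.]
105 -9 -9 [299. 364.]
105 -9 9 [297. 197.]
105 9 -9 [478. 364.]
105 9 9 [481. 197.]
120 -9 -9 [292. 439.]
120 -9 9 [289. 259.]
120 9 -9 [487. 439.]
120 9 9 [490. 259.]
```

View pics/w5.png

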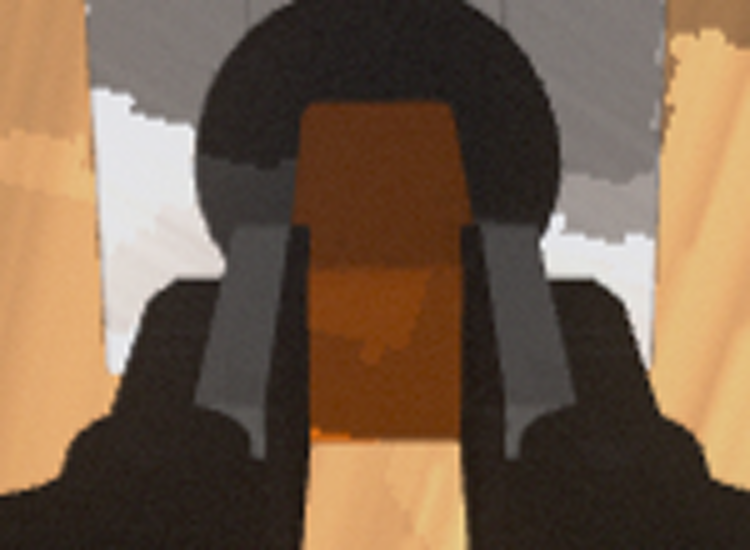

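```bash
python3 - <<'E'
from h import *
w=arm.get_image("side")
save(w,"s5",(270,225,330,285),10)
c,q=np.cos(np.radians(14.3)),np.sin(np.radians(14.3))
for z in(70,80,90,100,105,110,120):
    print(z,[((proj(w,[464+c*a-q*b,-312.5+q*a+c*b,z])[0]-[270,225])*10).round(0) for a,b in [(-9,-9),(-9,-11),(-15,-11),(15,-11),(9,-9)]])
E
```

```text
70 [array([259., 440.]), array([266., 447.]), array([241., 461.]), array([360., 391.]), array([330., 398.])]
80 [array([262., 404.]), array([269., 411.]), array([244., 425.]), array([364., 355.]), array([333., 362.])]
90 [array([265., 367.]), array([272., 374.]), array([247., 388.]), array([368., 318.]), array([337., 326.])]
100 [array([268., 330.]), array([275., 337.]), array([251., 351.]), array([371., 281.]), array([341., 288.])]
105 [array([270., 311.]), array([277., 318.]), array([252., 332.]), array([373., 262.]), array([342., 269.])]
110 [array([271., 292.]), array([278., 299.]), array([254., 313.]), array([376., 243.]), array([344., 250.])]
120 [array([275., 253.]), array([282., 260.]), array([257., 274.]), array([380., 205.]), array([348., 212.])]
```

View pics/s5.png

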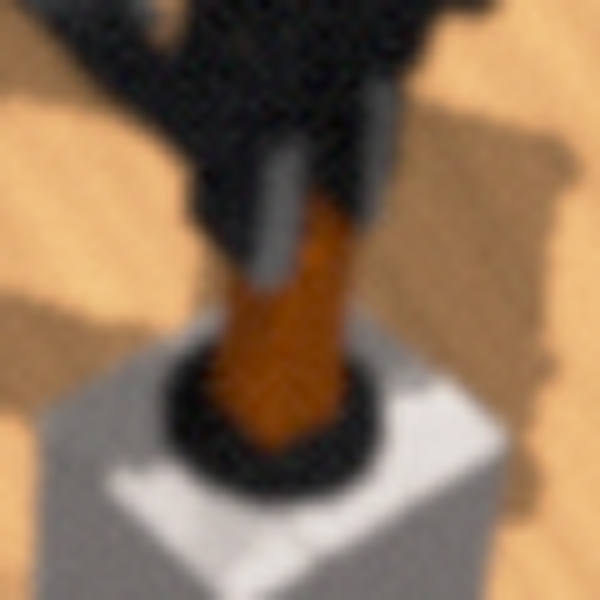

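The pads look high on the handle: the tips appear at about z=112, although the state says about 80. I'll open, go lower with force checks, and regrip.

>>> arm_command --pt "0.5 0 0 0 0 0 0" --pt "0.5 0 0 0 0 0 0" --pt "0.5 0 0 0 0 0 0" --pt "0.5 0 0 0.004 0 0 0" --pt "0.5 0 0 0.008 0 0 0" --pt "0.5 0 0 0.008 0 0 0"

```text
time_s: 5.15
tcp_pos: [463.5, -311.9, 87.3]
ee_rot: [-179.9, -0.1, 104.3]
force: [0.0, -0.2, -0.2]
width: 42.7
```

```bash
python3 - <<'E'
from h import *
w=arm.get_image("side");save(w,"s6",(260,205,340,285),7);s=arm.get_state();print(s["force"],s["width"],s["tcp_pos"])
w=arm.get_image("wrist");save(w,"w6",(150,180,360,320),3)
E
```

```text
[-0.51988752 -0.65406762  0.28513982] 42.76158002527884 [ 463.74541526 -312.06544483   87.635726  ]
```

View pics/s6.png

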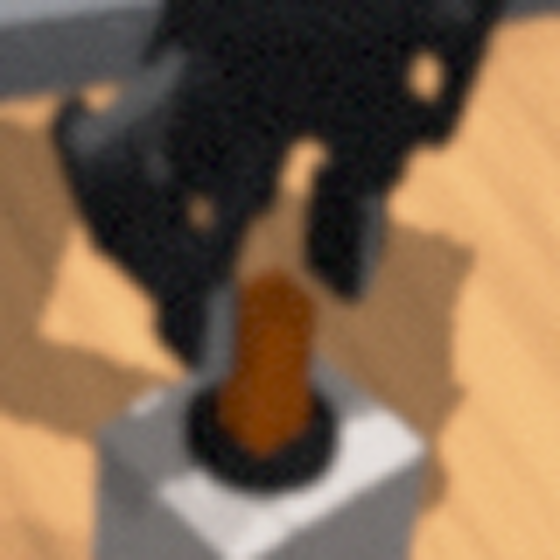

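View pics/w6.png

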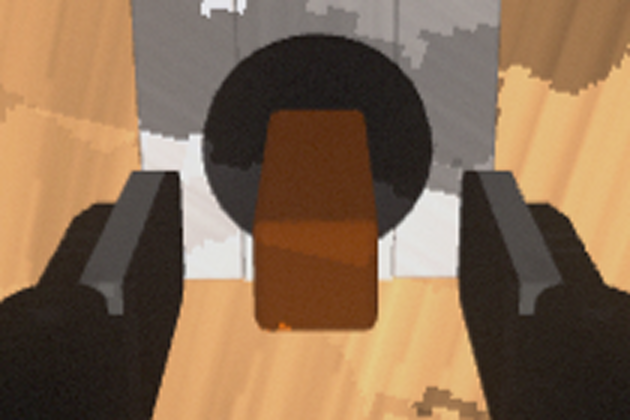

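>>> arm_command --pt "0.5 0 0 0.002 0 0 0" --pt "0.5 0 0 0.004 0 0 0" --pt "0.5 0 0 0.006 0 0 0" --pt "0.5 0 0 0.006 0 0 0"

```text
time_s: 5.65
tcp_pos: [463.8, -312.2, 81.9]
ee_rot: [-180.0, -0.0, 104.3]
force: [-0.4, 0.0, -0.1]
width: 42.9
```

>>> arm_command --pt "0.5 0 0 0.002 0 0 0" --pt "0.5 0 0 0.004 0 0 0" --pt "0.5 0 0 0.006 0 0 0" --pt "0.5 0 0 0.006 0 0 0"

```text
time_s: 6.05
tcp_pos: [463.8, -312.2, 75.9]
ee_rot: [-180.0, -0.0, 104.3]
force: [-0.9, 0.5, -0.3]
width: 42.7
```

```bash
python3 - <<'E'
from h import *
w=arm.get_image("side");save(w,"s7",(260,205,340,285),7);s=arm.get_state();print(s["force"],s["width"],s["tcp_pos"])
w=arm.get_image("wrist");save(w,"w7",(150,180,360,320),3)
E
```

```text
[ 0.67782787 -0.09753349  0.27345446] 42.93483893533837 [ 463.92836826 -312.24374052   76.05292665]
```

View pics/s7.png

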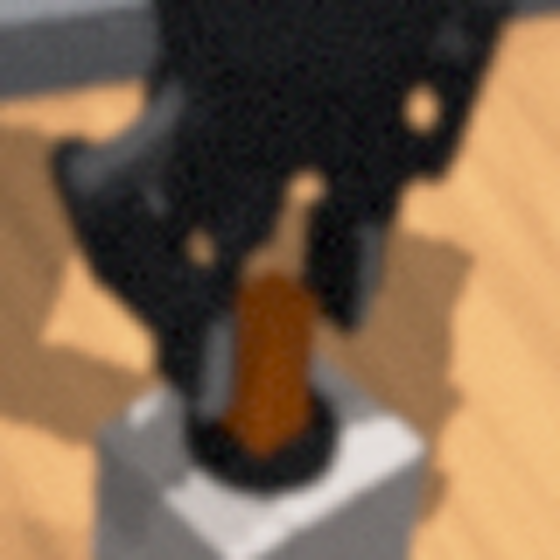

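View pics/w7.png

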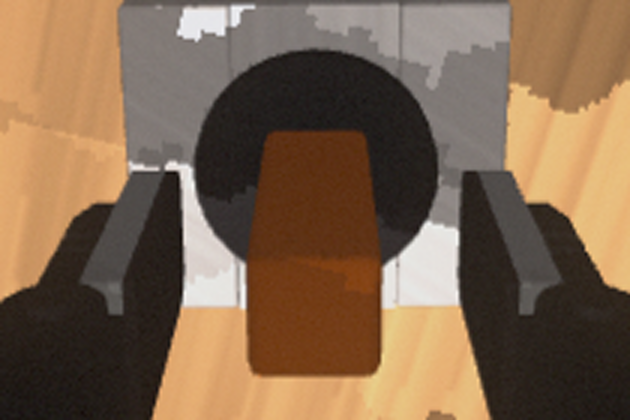

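>>> arm_command --pt "0.5 0 0 0.002 0 0 0" --pt "0.5 0 0 0.005 0 0 0" --pt "0.5 0 0 0.008 0 0 0" --pt "0.5 0 0 0.008 0 0 0"

```text
time_s: 6.55
tcp_pos: [463.7, -312.0, 67.6]
ee_rot: [-180.0, -0.1, 104.3]
force: [-0.5, -0.1, 0.2]
width: 42.9
```

```bash
python3 - <<'E'
from h import *
s=arm.get_state();print(s["force"],s["width"],s["tcp_pos"])
p=arm.get_image("side");save(p,"s8",(260,205,340,285),7)
c,q=np.cos(np.radians(14.3)),np.sin(np.radians(14.3))
for z in(65,70,80,90,100,110):
    print(z,[((proj(p,[464+c*a-q*b,-312.5+q*a+c*b,z])[0]-[260,205])*7).round(0) for a,b in [(-21.4,-11),(-28,-11),(21.4,-11),(28,-11)]])
E
```

```text
[-0.53290988 -0.07860617  0.18166419] 42.898218682646075 [ 463.68178942 -312.04381635   67.62226624]
65 [array([220., 486.]), array([201., 497.]), array([338., 416.]), array([355., 405.])]
70 [array([221., 474.]), array([202., 485.]), array([339., 403.]), array([357., 393.])]
80 [array([223., 448.]), array([204., 459.]), array([342., 378.]), array([360., 368.])]
90 [array([225., 422.]), array([206., 434.]), array([345., 353.]), array([363., 342.])]
100 [array([227., 396.]), array([208., 407.]), array([348., 326.]), array([366., 316.])]
110 [array([229., 370.]), array([209., 381.]), array([351., 300.]), array([369., 290.])]
```

View pics/s8.png

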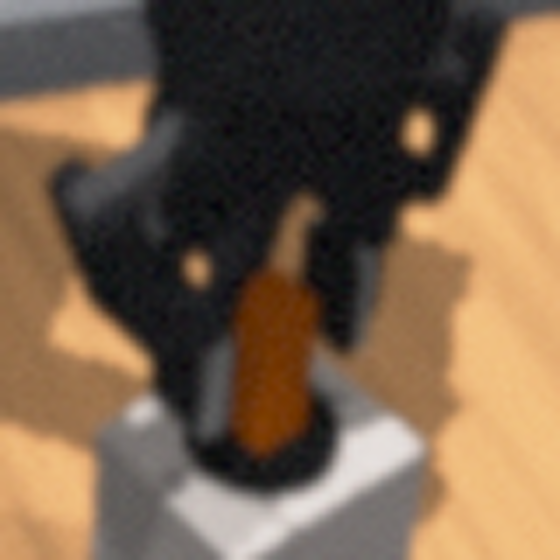

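No contact force, and the picture shows the half-open tips at z≈88. The pictures are right. I'll go 4 mm lower and grip.

>>> arm_command --pt "0.5 0 0 0.002 0 0 0" --pt "0.5 0 0 0.004 0 0 0" --pt "0.5 0 0 0.004 0 0 0" --pt "1 0 0 0.004 0 0 0" --pt "1 0 0 0.004 0 0 0" --pt "1 0 0 0.004 0 0 0" --pt "1 0 0 0.004 0 0 0" --pt "1 0 0 0.004 0 0 0" --pt "1 0 0 0.004 0 0 0" --squeeze 100

```text
time_s: 7.5
tcp_pos: [464.2, -312.4, 64.5]
ee_rot: [180.0, 0.0, 104.3]
force: [0.3, -0.3, 2.6]
width: 16.8
```

```bash
python3 - <<'E'
from h import *
s=arm.get_state();print(s["force"],s["width"],s["tcp_pos"])
p=arm.get_image("side");save(p,"s9",(260,205,340,285),7)
E
```

```text
[ 0.27091932 -0.31521168  2.61427927] 16.79405238903833 [ 464.20711934 -312.42840788   64.47805167]
```

View pics/s9.png

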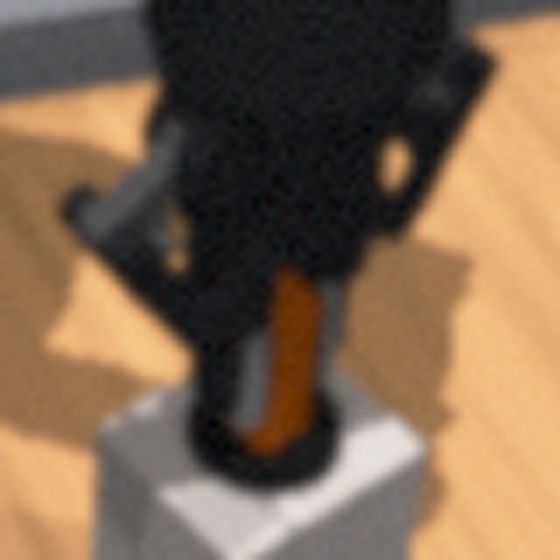

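>>> arm_command --pt "1 0 0 -0.005 0 0 0" --pt "1 0 0 -0.02 0 0 0" --pt "1 0 0 -0.04 0 0 0" --pt "1 0 0 -0.06 0 0 0" --pt "1 0 0 -0.08 0 0 0" --pt "1 0 0 -0.1 0 0 0" --pt "1 0 0 -0.11 0 0 0" --pt "1 0 0 -0.11 0 0 0"

```text
time_s: 8.35
tcp_pos: [464.6, -312.7, 175.5]
ee_rot: [179.9, 0.1, 104.3]
force: [0.5, -0.0, -0.6]
width: 16.8
```

```bash
python3 - <<'E'
from h import *
s=arm.get_state();print(s["force"],s["width"],s["tcp_pos"])
p=arm.get_image("side");save(p,"s10",(240,150,360,270),5)
p=arm.get_image("scene");save(p,"c10",(130,110,250,210),5)
p=arm.get_image("wrist");save(p,"w10")
E
```

```text
[ 0.47352704 -0.01356875 -0.56251692] 16.75114659982271 [ 464.55870049 -312.67054705  175.45270518]
```

View pics/s10.png

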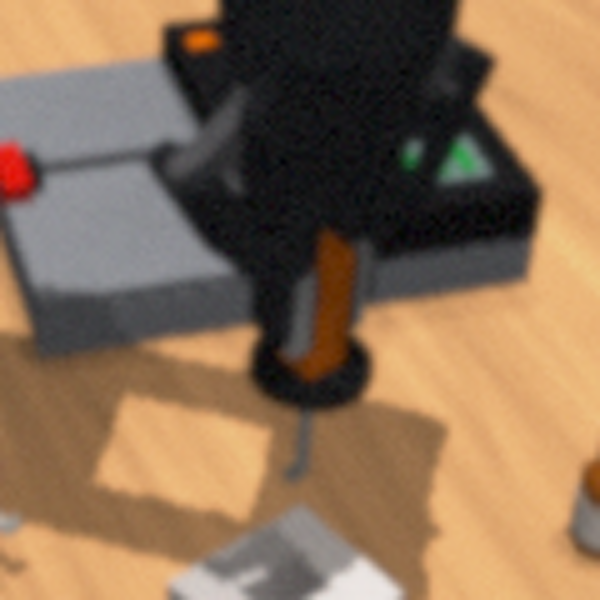

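View pics/w10.png

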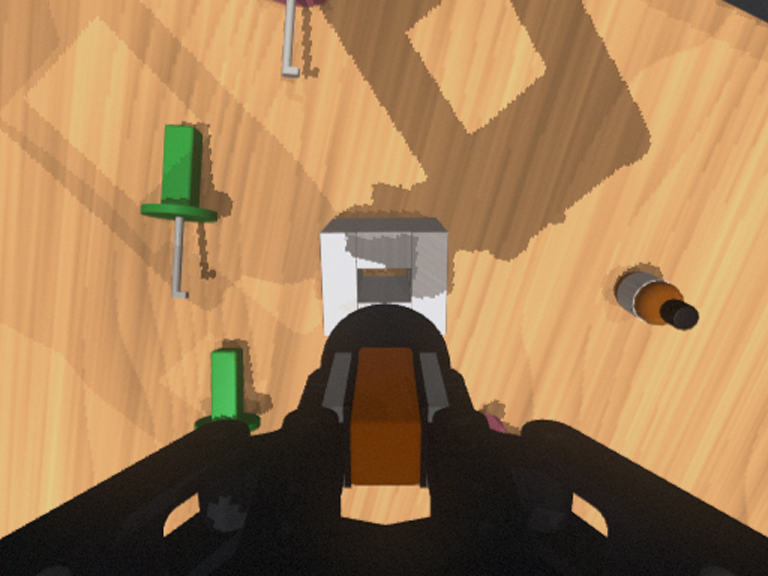

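View pics/c10.png

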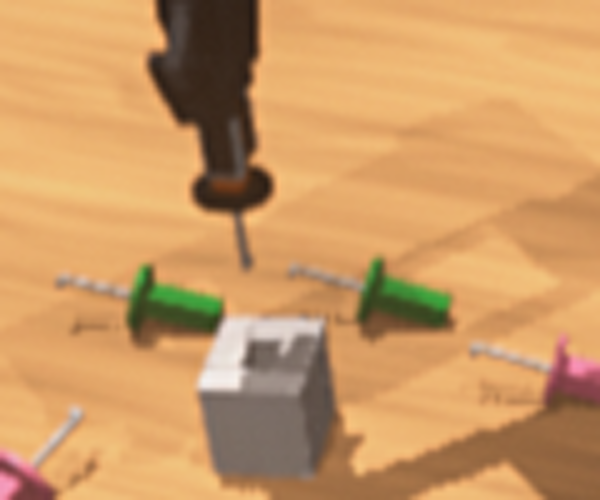

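Foot points to −x (left at side (298,244)), so the pick's x is near +14°. That grip suits the deck. I'll go to hover above the insertion point.

>>> arm_command --pt "1 0.012 0.01 0 0 0 1" --pt "1 0.035 0.031 0 0 0 3" --pt "1 0.064 0.056 0 0 0 5.5" --pt "1 0.093 0.082 0 0 0 8" --pt "1 0.122 0.107 0 0 0 10.5" --pt "1 0.151 0.133 0 0 0 13" --pt "1 0.18 0.159 0 0 0 15.5" --pt "1 0.207 0.182 0 0 0 18" --pt "1 0.23 0.203 0 0 0 20" --pt "1 0.246 0.217 0 0 0 21.5" --pt "1 0.253 0.223 0 0 0 22" --pt "1 0.255 0.2246 0 0 0 22.2"

```text
time_s: 9.7
tcp_pos: [618.4, -9.1, 173.0]
ee_rot: [-179.9, 0.0, 82.2]
force: [0.3, 0.1, -1.3]
width: 16.8
```

```bash
python3 - <<'E'
from h import *
s=arm.get_state();print(s["force"],s["width"],s["tcp_pos"],s["ee_rot"])
p=arm.get_image("side");save(p,"s11",(220,110,370,230),5)
p=arm.get_image("scene");save(p,"c11",(195,150,335,310),4)
p=arm.get_image("wrist");save(p,"w11")
E
```

```text
[ 0.26110906  0.06531137 -1.33012964] 16.806309548474417 [618.3529449   -9.11424773 173.03984464] [-1.79881288e+02  2.82301732e-02  8.21762236e+01]
```

View pics/s11.png

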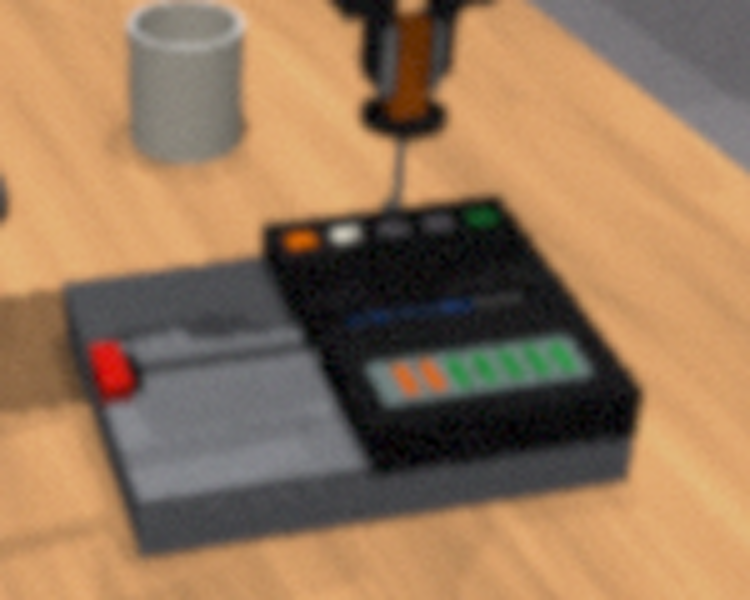

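View pics/w11.png

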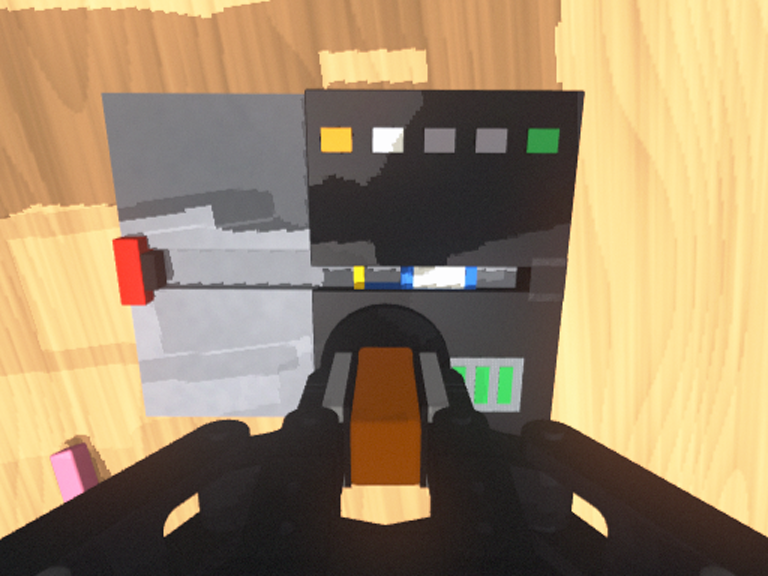

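View pics/c11.png

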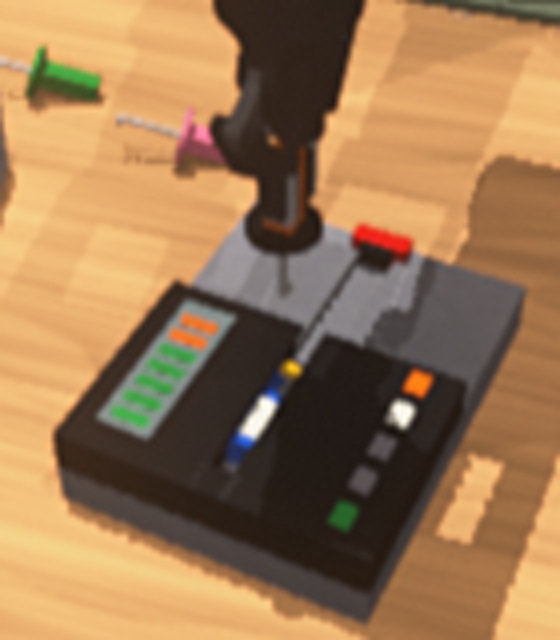

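```bash
cat >> h.py <<'E'
def P0(p): return dict(p)
E
python3 - <<'E'
from h import *
P={n:arm.get_image(n) for n in("side","scene","wrist")}
w=P["wrist"]; save(w,"w12",(60,40,400,290),2.35)
import pickle;pickle.dump({n:{k:P[n][k] for k in("R","t","fx","fy","cx","cy")} for n in P},open("P.pkl","wb"))
L=[[-14,100,60],[130,100,60],[-130,100,38],[-130,-100,38],[-14,7,60],[-14,-7,60],[110,-7,60]]
uv=np.array([(305,90),(583,91),(103,94),(146,415),(311,265),(313,290),(529,291)])/1.5
q,r=fit([(w,L,uv)],[590,-6,-.139]);print(q,np.degrees(q[2]),r.reshape(-1,2).round(1))
sv=np.array([(68,285),(145,553),(265,230),(497,200),(640,390),(378,468)])/5+[220,110]
SL=[[-130,100,38],[-130,-100,38],[-14,100,60],[130,100,60],[130,-100,60],[-14,-100,60]]
q2,r2=fit([(P["side"],[SL[i] for i in(0,2,3,4,5)],sv[[0,2,3,4,5]])],q);print("side",q2,np.degrees(q2[2]),r2.reshape(-1,2).round(1))
cv=np.array([(177,285),(465,385),(370,590),(58,435)])/4+[195,150]
CL=[[-14,-100,60],[-14,100,60],[130,100,60],[130,-100,60]]
q3,r3=fit([(P["scene"],CL,cv)],q);print("scene",q3,np.degrees(q3[2]),r3.reshape(-1,2).round(1))
t=arm.get_state()["tcp_pos"];
print("foot exp side",(proj(P["side"],[t[0],t[1],t[2]-49.5])[0]-[220,110])*5,"scene",(proj(P["scene"],[t[0],t[1],t[2]-49.5])[0]-[195,150])*4)
f=lambda X:np.r_[proj(P["side"],X)[0]-(298.6,151.6),proj(P["scene"],X)[0]-(266.7,223)]
s=least_squares(f,[618,-9,123]);print(s.x,s.fun,t)
def deck(X,q):
    d=X[:2]-q[:2];c,s=np.cos(q[2]),np.sin(q[2]);return d[0]*c+d[1]*s,-d[0]*s+d[1]*c
for n,u,z in[("bar l",(354,277),48),("bar r",(364,277),48),("buffer",(171,270),46),("rear blue",(476,278),50)]: print(n,deck(onz(w,np.array(u)/1.5,z),q))
E
```

```text
[ 5.89957688e+02 -6.11437927e+00 -1.43695162e-01] -8.233126317605524 [[-0.1 -0.5]
 [ 1.4 -0.2]
 [-0.5 -0.6]
 [ 0.3  0.7]
 [ 0.1  0.9]
 [-0.7  0.2]
 [ 0.   0.2]]
side [ 5.89526095e+02 -1.51930308e+01 -1.37273275e-01] -7.865179311007299 [[-1.1  0.7]
 [-0.5 -0.3]
 [ 0.9 -0.6]
 [ 2.2  1.1]
 [-0.4 -5.9]]
scene [ 5.97844809e+02 -1.77031458e+00 -1.57405515e-01] -9.018671656116275 [[-0.1 -0.4]
 [ 1.4  1.4]
 [ 0.1 -4.4]
 [-1.7  0.5]]
foot exp side [392.94743289 200.78850579] scene [284.32178992 290.99278229]
[617.02465202 -10.72186158 121.83027607] [-0.52094079 -0.35287944 -0.45588655  0.33149864] [618.26964988 -10.7415248  174.30091822]
bar l (np.float64(9.361375040452408), np.float64(-2.009031911274224))
bar r (np.float64(15.277411534699347), np.float64(-1.979729734809485))
buffer (np.float64(-99.31750515738267), np.float64(1.2388490625129496))
rear blue (np.float64(81.1894166183833), np.float64(-1.7702926047508551))
```

View pics/w12.png

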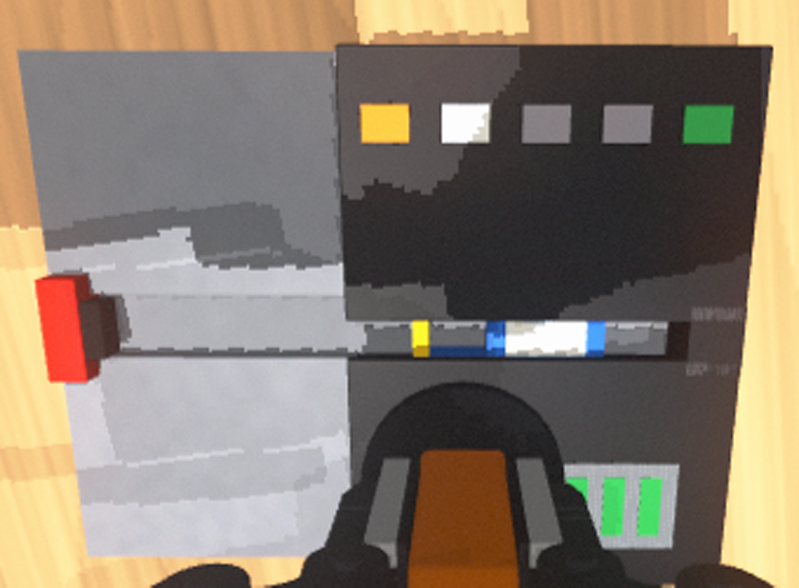

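>>> arm_command --pt "1 0 0 0.006 0 0 0" --pt "1 0 0 0.02 0 0 0" --pt "1 0 0 0.036 0 0 0" --pt "1 0 0 0.05 0 0 0" --pt "1 0 0 0.056 0 0 0" --pt "1 0 0 0.056 0 0 0" --pt "1 0 0 0.056 0 0 0"

```text
time_s: 10.7
tcp_pos: [619.0, -9.9, 118.7]
ee_rot: [179.9, -0.0, 82.1]
force: [-0.1, -0.2, -0.7]
width: 16.9
```

```bash
python3 - <<'E'
from h import *
s=arm.get_state();print(s["force"],s["tcp_pos"],s["ee_rot"])
p=arm.get_image("side");save(p,"s13",(250,140,350,220),7)
p=arm.get_image("scene");save(p,"c13",(220,190,320,290),6)
p=arm.get_image("wrist");save(p,"w13",(60,40,400,290),2.35)
E
```

```text
[-0.12699085 -0.21381026 -0.7202987 ] [619.0167376   -9.88267326 118.69989759] [ 1.79946939e+02 -5.76076083e-03  8.20894778e+01]
```

View pics/s13.png

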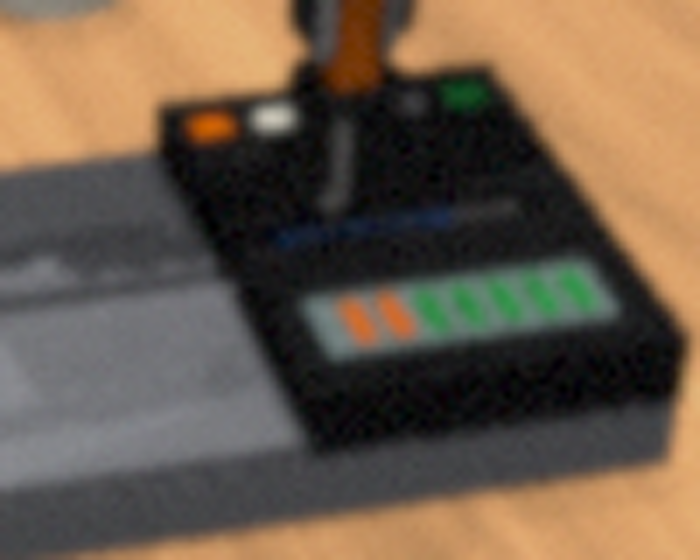

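View pics/c13.png

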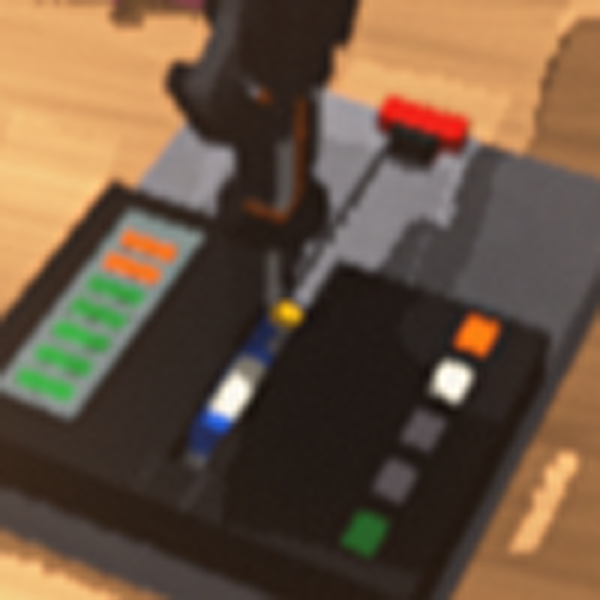

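View pics/w13.png

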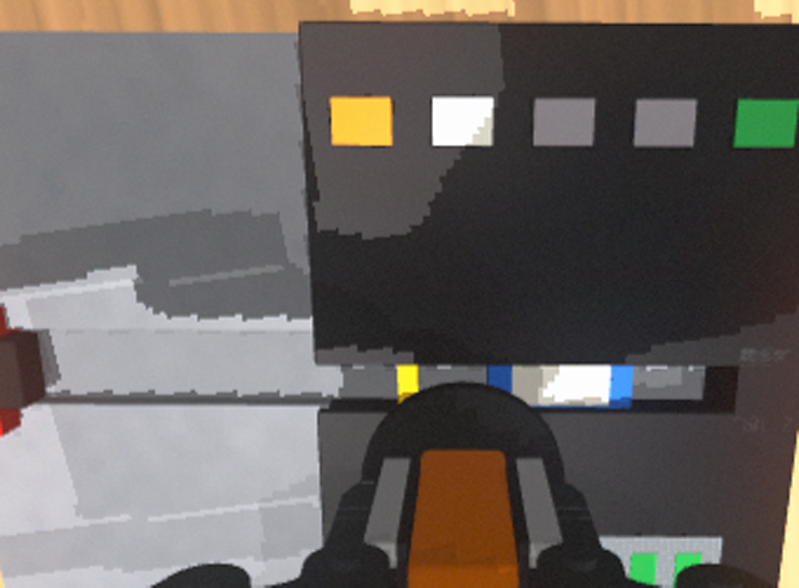

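```bash
python3 - <<'E'
from h import *
P={n:arm.get_image(n) for n in("side","scene")}
q=(590,-6.0,np.radians(-8.05))
def deck(X):
    d=np.array(X[:2])-q[:2];c,s=np.cos(q[2]),np.sin(q[2]);return np.round((d[0]*c+d[1]*s,-d[0]*s+d[1]*c),1)
f=lambda X:np.r_[proj(P["side"],X)[0]-(298.1,170.3),proj(P["scene"],X)[0]-(265.8,240.8)]
s=least_squares(f,[618,-9,70]);print(s.x,s.fun,deck(s.x))
for n,u,z in[("bar",(288,313),48),("slot back",(195,462),57),("mouth -y",(290,262),60),("mouth +y",(338,265),60),("label front",(245,370),50),("rear",(200,430),50)]:
    print("scene",n,deck(onz(P["scene"],np.array(u)/6+[220,190],z)))
for n,u,z in[("cart? left end",(280,238),50),("slot right",(520,207),60),("mouth",(228,278),60)]:
    print("side",n,deck(onz(P["side"],np.array(u)/7+[250,140],z)))
print(deck(arm.get_state()["tcp_pos"]))
E
```

```text
[618.89248514 -11.92827358  64.48879893] [-0.51581108 -0.32889443 -0.4562158   0.31127656] [29.4 -1.8]
scene bar [15.6 -1.2]
scene slot back [107.6   4. ]
scene mouth -y [-0.2 -8. ]
scene mouth +y [-7.4 10.3]
scene label front [52.6 -2.4]
scene rear [87.8 -4.3]
side cart? left end [11.3  5.1]
side slot right [101.8 -10.8]
side mouth [-20.3 -29.3]
[29.3  0.4]
```

>>> arm_command --pt "1 0 0 0.002 0 0 0" --pt "1 0 0 0.004 0 0 0" --pt "1 0 0 0.006 0 0 0" --pt "1 0 0 0.008 0 0 0" --pt "1 0 0 0.01 0 0 0" --pt "1 0 0 0.012 0 0 0"

```text
time_s: 11.55
tcp_pos: [618.7, -9.7, 106.0]
ee_rot: [-180.0, 0.0, 82.1]
force: [-0.5, -0.5, -1.4]
width: 16.9
```

>>> arm_command --pt "1 0 0 0.002 0 0 0" --pt "1 0 0 0.004 0 0 0" --pt "1 0 0 0.006 0 0 0" --pt "1 0 0 0.008 0 0 0" --pt "1 0 0 0.01 0 0 0"

```text
time_s: 12.05
tcp_pos: [618.7, -9.7, 96.1]
ee_rot: [180.0, -0.0, 82.1]
force: [0.3, 1.3, -0.2]
width: 17.2
```

>>> arm_command --pt "1 0 0 0.002 0 0 0" --pt "1 0 0 0.004 0 0 0" --pt "1 0 0 0.006 0 0 0" --pt "1 0 0 0.008 0 0 0" --pt "1 0 0 0.008 0 0 0"

```text
time_s: 12.55
tcp_pos: [618.4, -9.7, 87.9]
ee_rot: [-180.0, 0.0, 82.1]
force: [0.5, 0.2, -0.4]
width: 16.7
```

```bash
python3 - <<'E'
from h import *
s=arm.get_state();print(s["force"],s["torque"],s["tcp_pos"],s["ee_rot"])
p=arm.get_image("side");save(p,"s14",(250,140,350,220),7)
p=arm.get_image("scene");save(p,"c14",(220,190,320,290),6)
p=arm.get_image("wrist");save(p,"w14",(60,40,400,290),2.35)
E
```

```text
[ 0.53456612  0.19850847 -0.38856064] [ 0.04162394  0.00345626 -0.03285454] [618.4467329   -9.73850843  87.86630317] [-1.79965485e+02  4.13215303e-03  8.20991061e+01]
```

View pics/s14.png

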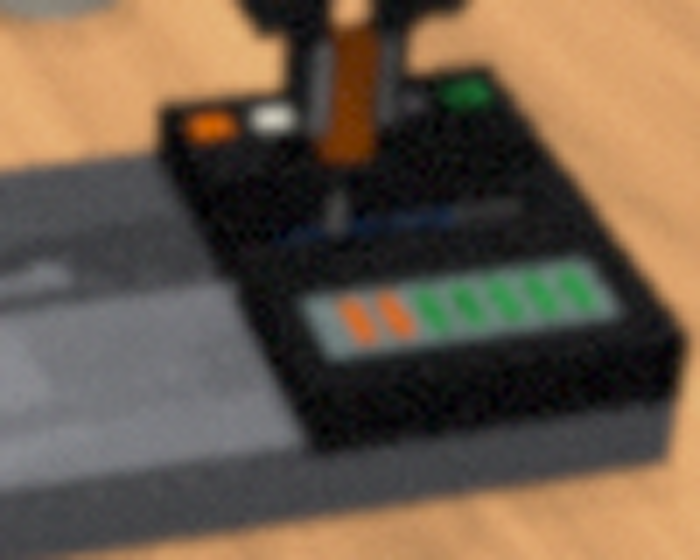

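View pics/c14.png

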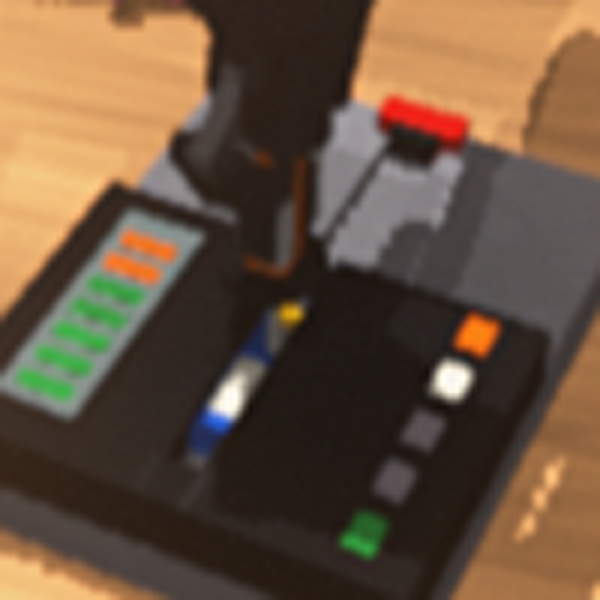

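View pics/w14.png

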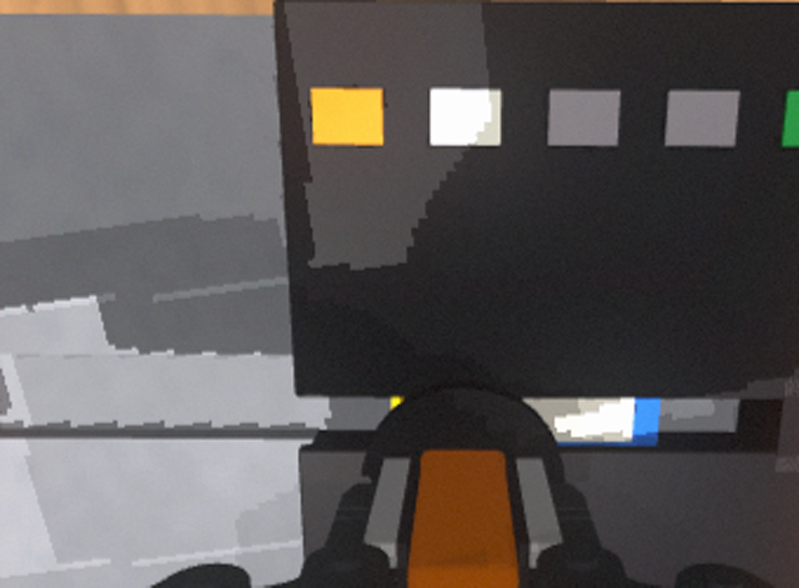

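The shaft is inside the slot with no contact force: side (298,172), just behind the yellow bar at scene (268,242). I'll go down to floor + 3 mm, then approach the bar.

>>> arm_command --pt "1 0 0 0.002 0 0 0" --pt "1 0 0 0.004 0 0 0" --pt "1 0 0 0.0055 0 0 0" --pt "1 0 0 0.0055 0 0 0" --pt "1 0 -0.002 0.0055 0 0 0" --pt "1 0 -0.004 0.0055 0 0 0" --pt "1 0 -0.006 0.0055 0 0 0" --pt "1 0 -0.008 0.0055 0 0 0" --pt "1 0 -0.008 0.0055 0 0 0"

```text
time_s: 13.6
tcp_pos: [610.4, -8.6, 82.8]
ee_rot: [-180.0, -0.0, 82.1]
force: [-0.7, -0.6, -0.4]
width: 16.8
```

>>> arm_command --pt "1 0 -0.001 0 0 0 0" --pt "1 0 -0.002 0 0 0 0" --pt "1 0 -0.003 0 0 0 0" --pt "1 0 -0.004 0 0 0 0" --pt "1 0 -0.005 0 0 0 0" --pt "1 0 -0.005 0 0 0 0"

```text
time_s: 14.2
tcp_pos: [606.9, -8.1, 83.1]
ee_rot: [179.8, -0.0, 82.1]
force: [3.8, -0.2, -1.0]
width: 16.9
```

>>> arm_command --pt "1 0 -0.001 0 0 0 0" --pt "1 0 -0.002 0 0 0 0" --pt "1 0 -0.003 0 0 0 0" --pt "1 0 -0.004 0 0 0 0" --pt "1 0 -0.005 0 0 0 0" --pt "1 0 -0.006 0 0 0 0"

```text
time_s: 14.8
tcp_pos: [599.9, -7.1, 82.8]
ee_rot: [180.0, -0.0, 82.1]
force: [3.0, -0.2, -1.7]
width: 16.8
```

>>> arm_command --pt "1 0 -0.0015 0 0 0 0" --pt "1 0 -0.003 0 0 0 0" --pt "1 0 -0.0045 0 0 0 0" --pt "1 0 -0.006 0 0 0 0" --pt "1 0 -0.0075 0 0 0 0" --pt "1 0 -0.009 0 0 0 0"

```text
time_s: 15.4
tcp_pos: [590.9, -5.8, 82.8]
ee_rot: [180.0, -0.0, 82.1]
force: [4.4, -0.6, -1.1]
width: 16.8
```

```bash
python3 - <<'E'
from h import *
s=arm.get_state();print(s["force"],s["torque"],s["tcp_pos"],s["ee_rot"])
p=arm.get_image("scene");save(p,"c15",(220,190,320,290),6)
p=arm.get_image("wrist");save(p,"w15",(60,40,400,290),2.35)
E
```

```text
[ 4.40449146 -0.60970375 -1.10849091] [-0.03097287 -0.91140271 -0.00778905] [590.87754788  -5.81978566  82.77155645] [ 1.79985732e+02 -5.68613408e-03  8.20997385e+01]
```

View pics/c15.png

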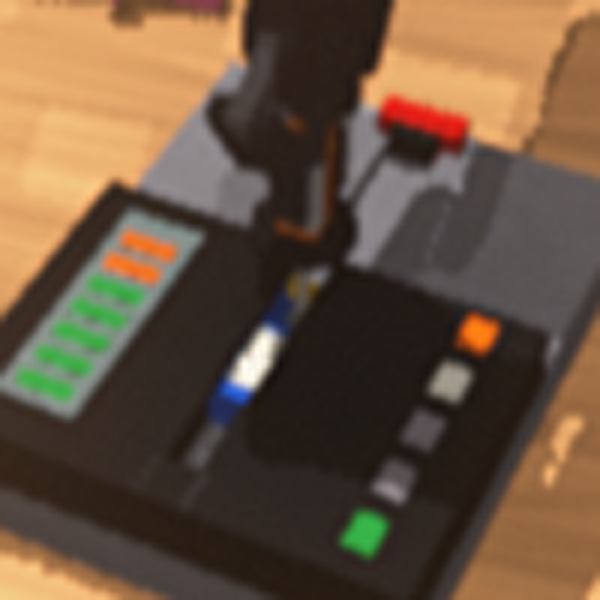

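View pics/w15.png

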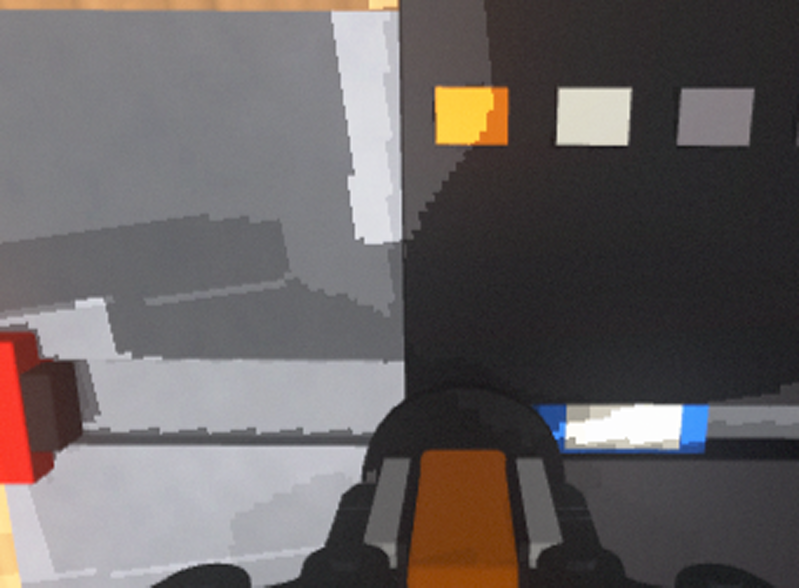

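>>> arm_command --pt "1 0 -0.002 0 0 0 0" --pt "1 0 -0.004 0 0 0 0" --pt "1 0 -0.006 0 0 0 0" --pt "1 0 -0.008 0 0 0 0" --pt "1 0 -0.01 0 0 0 0" --pt "1 0 -0.012 0 0 0 0" --pt "1 0 -0.014 0 0 0 0" --pt "1 0 -0.016 0 0 0 0" --pt "1 0 -0.018 0 0 0 0" --pt "1 0 -0.02 0 0 0 0" --pt "1 0 -0.022 0 0 0 0" --pt "1 0 -0.024 0 0 0 0"

```text
time_s: 16.7
tcp_pos: [567.1, -2.5, 82.8]
ee_rot: [180.0, -0.0, 82.1]
force: [4.9, 1.0, -1.0]
width: 16.8
```

>>> arm_command --pt "1 0 -0.002 0 0 0 0" --pt "1 0 -0.004 0 0 0 0" --pt "1 0 -0.006 0 0 0 0" --pt "1 0 -0.008 0 0 0 0" --pt "1 0 -0.01 0 0 0 0" --pt "1 0 -0.012 0 0 0 0" --pt "1 0 -0.014 0 0 0 0" --pt "1 0 -0.016 0 0 0 0" --pt "1 0 -0.018 0 0 0 0" --pt "1 0 -0.02 0 0 0 0" --pt "1 0 -0.022 0 0 0 0" --pt "1 0 -0.024 0 0 0 0"

```text
time_s: 17.9
tcp_pos: [542.0, 0.7, 82.5]
ee_rot: [-179.8, 0.0, 82.1]
force: [2.1, 0.8, -0.6]
width: 16.7
```

>>> arm_command --pt "1 0 -0.0015 0 0 0 0" --pt "1 0 -0.003 0 0 0 0" --pt "1 0 -0.0045 0 0 0 0" --pt "1 0 -0.006 0 0 0 0" --pt "1 0 -0.0075 0 0 0 0" --pt "1 0 -0.009 0 0 0 0" --pt "1 0 -0.0105 0 0 0 0" --pt "1 0 -0.012 0 0 0 0" --pt "1 0 -0.0135 0 0 0 0" --pt "1 0 -0.015 0 0 0 0" --pt "1 0 -0.0165 0 0 0 0" --pt "1 0 -0.018 0 0 0 0"

```text
time_s: 19.1
tcp_pos: [525.3, 3.2, 82.7]
ee_rot: [-180.0, 0.0, 82.1]
force: [0.6, 0.3, -1.1]
width: 16.8
```

```bash
python3 - <<'E'
from h import *
s=arm.get_state();print(s["force"],s["torque"],s["tcp_pos"],s["ee_rot"])
p=arm.get_image("scene");save(p,"c16",(220,190,320,290),6)
p=arm.get_image("wrist");save(p,"w16")
E
```

```text
[ 0.63762501  0.25425164 -1.07206365] [-0.00470721 -0.16338516 -0.03310575] [525.28127122   3.21538795  82.65305027] [-1.79981896e+02  3.62630559e-03  8.21022983e+01]
```

View pics/c16.png

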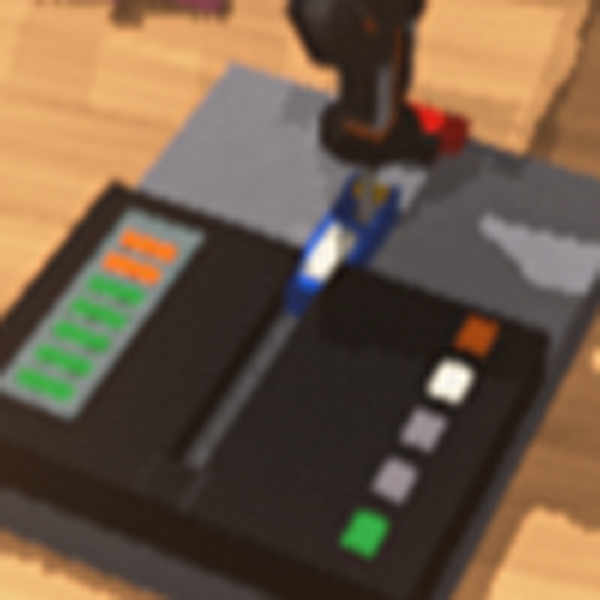

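View pics/w16.png

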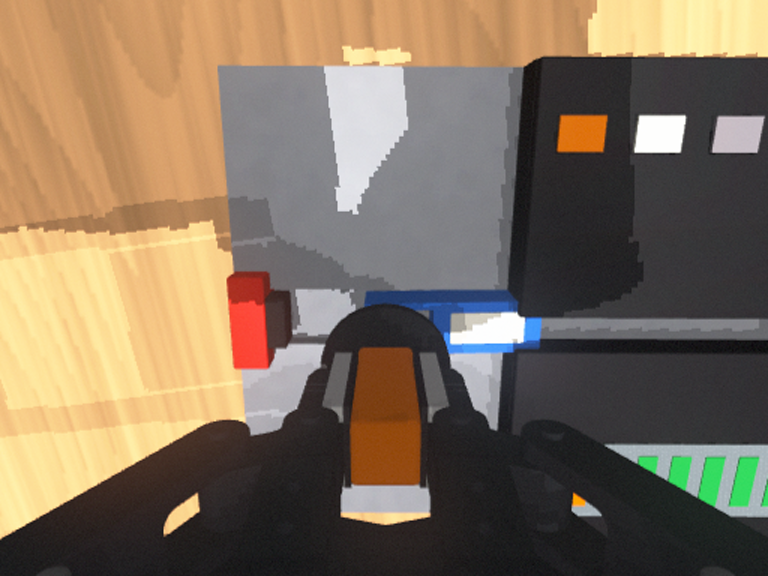

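>>> arm_command --pt "1 0 -0.0015 0 0 0 0" --pt "1 0 -0.003 0 0 0 0" --pt "1 0 -0.0045 0 0 0 0" --pt "1 0 -0.006 0 0 0 0" --pt "1 0 -0.0075 0 0 0 0" --pt "1 0 -0.009 0 0 0 0" --pt "1 0 -0.0105 0 0 0 0" --pt "1 0 -0.012 0 0 0 0" --pt "1 0 -0.0135 0 0 0 0" --pt "1 0 -0.015 0 0 0 0" --pt "1 0 -0.0165 0 0 0 0" --pt "1 0 -0.0175 0 0 0 0"

```text
time_s: 20.4
tcp_pos: [508.1, 5.6, 82.7]
ee_rot: [180.0, -0.0, 82.1]
force: [0.3, 0.2, -1.6]
width: 17.0
```

```bash
python3 - <<'E'
from h import *
s=arm.get_state();print(s["force"],s["torque"],s["tcp_pos"],s["ee_rot"])
p=arm.get_image("wrist");save(p,"w17",(100,140,400,260),2.6)
p=arm.get_image("scene");save(p,"c17",(220,170,320,270),6)
E
```

```text
[ 0.264624    0.24542217 -1.58336288] [-0.00602597 -0.13871703 -0.06447533] [508.09816371   5.60454595  82.73222606] [ 1.79995955e+02 -2.39017771e-04  8.20990372e+01]
```

View pics/w17.png

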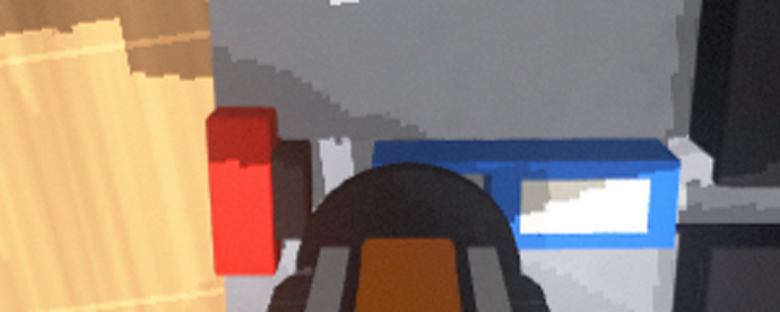

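View pics/c17.png

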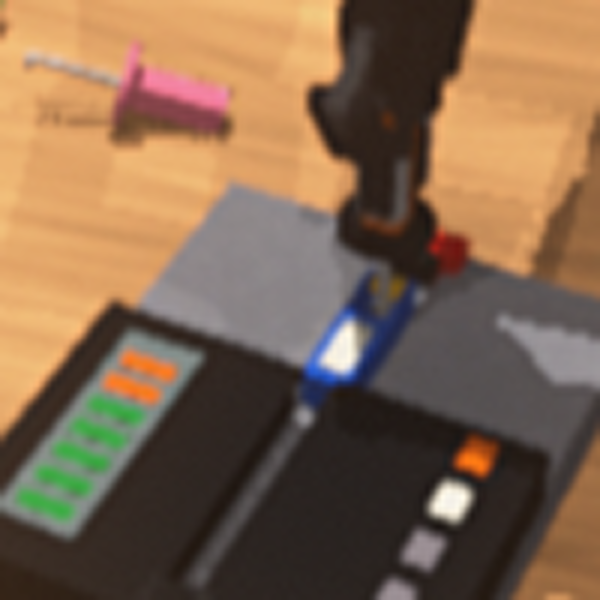

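>>> arm_command --pt "1 0 -0.001 0 0 0 0" --pt "1 0 -0.002 0 0 0 0" --pt "1 0 -0.003 0 0 0 0" --pt "1 0 -0.004 0 0 0 0" --pt "1 0 -0.005 0 0 0 0" --pt "1 0 -0.006 0 0 0 0"

```text
time_s: 21.1
tcp_pos: [502.2, 6.4, 82.8]
ee_rot: [180.0, -0.0, 82.1]
force: [0.3, -0.9, -0.4]
width: 17.0
```

>>> arm_command --pt "1 0 -0.0005 0 0 0 0" --pt "1 0 -0.001 0 0 0 0" --pt "1 0 -0.0015 0 0 0 0" --pt "1 0 -0.002 0 0 0 0"

```text
time_s: 21.5
tcp_pos: [500.3, 6.7, 82.7]
ee_rot: [180.0, 0.0, 82.1]
force: [-0.2, -0.2, -0.3]
width: 16.7
```

>>> arm_command --pt "1 0 -0.0005 0 0 0 0" --pt "1 0 -0.001 0 0 0 0" --pt "1 0 -0.0015 0 0 0 0"

```text
time_s: 21.8
tcp_pos: [498.8, 6.9, 82.7]
ee_rot: [180.0, -0.0, 82.1]
force: [0.7, -0.1, -0.9]
width: 16.9
```

```bash
python3 - <<'E'
from h import *
s=arm.get_state();print(s["force"],s["torque"],s["tcp_pos"],s["ee_rot"])
p=arm.get_image("wrist");save(p,"w18",(100,140,400,260),2.6)
E
```

```text
[ 0.68610547 -0.09162334 -0.92456959] [ 0.02028654 -0.20843822 -0.00825294] [498.80666296   6.91199189  82.72265057] [ 1.79995331e+02 -2.16772040e-03  8.20959630e+01]
```

View pics/w18.png

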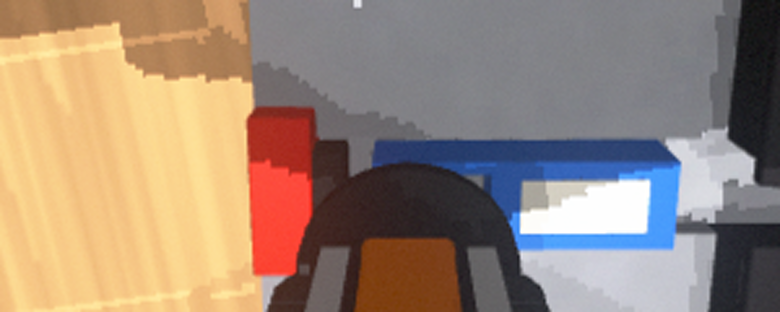

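>>> arm_command --pt "1 0 -0.0005 0 0 0 0" --pt "1 0 -0.001 0 0 0 0" --pt "1 0 -0.0015 0 0 0 0" --pt "1 0 -0.002 0 0 0 0" --pt "1 0 -0.0025 0 0 0 0"

```text
time_s: 22.35
tcp_pos: [496.3, 7.3, 82.7]
ee_rot: [180.0, -0.0, 82.1]
force: [1.3, -0.6, -0.4]
width: 16.4
```

>>> arm_command --pt "1 0 -0.0004 0 0 0 0" --pt "1 0 -0.0008 0 0 0 0"

```text
time_s: 22.55
tcp_pos: [495.5, 7.4, 82.7]
ee_rot: [180.0, -0.0, 82.1]
force: [0.4, 0.3, -1.0]
width: 16.8
```

>>> arm_command --pt "1 0 -0.0004 0 0 0 0" --pt "1 0 -0.0008 0 0 0 0"

```text
time_s: 22.75
tcp_pos: [494.8, 7.5, 82.8]
ee_rot: [180.0, -0.0, 82.1]
force: [0.7, 0.4, -0.5]
width: 16.5
```

```bash
python3 - <<'E'
from h import *
s=arm.get_state();print(s["force"],s["torque"],s["tcp_pos"],s["ee_rot"])
p=arm.get_image("wrist");save(p,"w19",(100,140,400,260),2.6)
E
```

```text
[ 0.6905503   0.37030959 -0.45130536] [ 0.02730989 -0.19136311 -0.01246567] [494.77991617   7.47505044  82.75171489] [ 1.79989140e+02 -2.74458098e-03  8.20979415e+01]
```

View pics/w19.png

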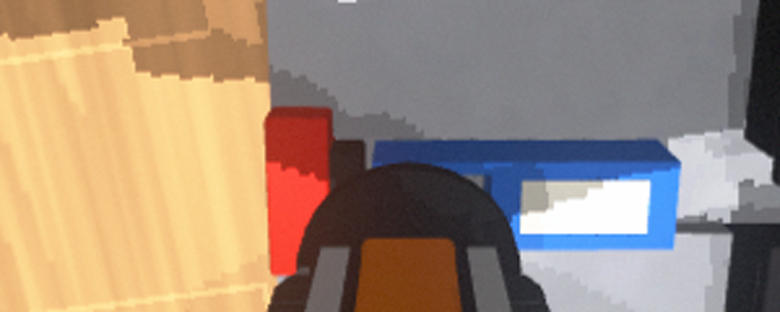

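>>> arm_command --pt "1 0 -0.0003 0 0 0 0" --pt "1 0 -0.0006 0 0 0 0" --pt "1 0 -0.0009 0 0 0 0"

```text
time_s: 23.1
tcp_pos: [493.9, 7.6, 82.7]
ee_rot: [180.0, -0.0, 82.1]
force: [1.4, 0.3, -0.9]
width: 17.1
```

>>> arm_command --pt "1 0 -0.0003 0 0 0 0" --pt "1 0 -0.0005 0 0 0 0"

```text
time_s: 23.3
tcp_pos: [493.4, 7.7, 82.7]
ee_rot: [180.0, -0.0, 82.1]
force: [0.5, -0.1, -1.1]
width: 17.0
```

```bash
cat > st.py <<'E'
from rig import arm
s=arm.get_state();print(s["time_s"],s["force"].round(2),s["torque"].round(3),s["tcp_pos"].round(2))
E
python3 st.py
```

```text
23.3 [ 0.55 -0.1  -1.11] [-0.005 -0.168 -0.01 ] [493.35   7.67  82.73]
```

>>> arm_command --pt "1 0 -0.0003 0 0 0 0" --pt "1 0 -0.0005 0 0 0 0"

```text
time_s: 23.5
tcp_pos: [492.8, 7.8, 82.7]
ee_rot: [180.0, -0.0, 82.1]
force: [0.6, -0.9, -0.5]
width: 16.8
```

```bash
python3 st.py
```

```text
23.5 [ 0.65 -0.87 -0.46] [-0.002 -0.125  0.047] [492.84   7.76  82.7 ]
```

>>> arm_command --pt "1 0 -0.0003 0 0 0 0" --pt "1 0 -0.0005 0 0 0 0"

```text
time_s: 23.7
tcp_pos: [492.4, 7.8, 82.7]
ee_rot: [180.0, -0.0, 82.1]
force: [1.1, -0.1, -1.3]
width: 17.0
```

```bash
python3 st.py; python3 - <<'E'
from h import *
p=arm.get_image("wrist");save(p,"w20",(190,170,300,230),7)
E
```

```text
23.7 [ 1.09 -0.11 -1.31] [ 0.005 -0.269 -0.041] [492.41   7.79  82.74]
```

View pics/w20.png

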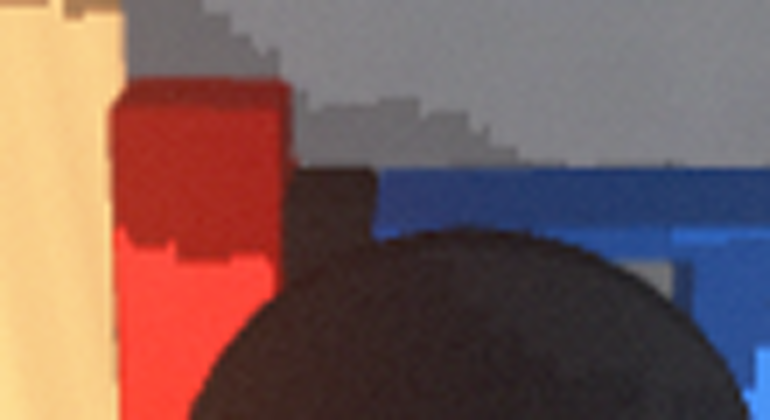

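Nearly touching: the buffer's edge at (377,190) meets the blue face in the crop. I'll creep on.

>>> arm_command --pt "1 0 -0.0002 0 0 0 0" --pt "1 0 -0.0004 0 0 0 0"

```text
time_s: 23.95
tcp_pos: [492.3, 7.8, 82.8]
ee_rot: [180.0, -0.0, 82.1]
force: [1.3, -0.6, -2.0]
width: 16.8
```

```bash
python3 st.py
```

```text
23.95 [ 1.27 -0.59 -2.  ] [-0.063 -0.401  0.003] [492.33   7.82  82.77]
```

>>> arm_command --pt "1 0 -0.0002 0 0 0 0" --pt "1 0 -0.0004 0 0 0 0"

```text
time_s: 24.15
tcp_pos: [492.2, 7.8, 82.8]
ee_rot: [179.9, -0.0, 82.1]
force: [3.1, -0.1, -2.0]
width: 17.1
```

```bash
python3 st.py
```

```text
24.15 [ 3.13 -0.06 -2.02] [-0.081 -0.602  0.012] [492.18   7.85  82.83]
```

>>> arm_command --pt "1 0 -0.0003 0 0 0 0" --pt "1 0 -0.0006 0 0 0 0" --pt "1 0 -0.0008 0 0 0 0"

```text
time_s: 24.45
tcp_pos: [491.8, 7.9, 82.9]
ee_rot: [179.9, -0.0, 82.1]
force: [5.0, -0.4, -3.7]
width: 16.5
```

```bash
python3 st.py
```

```text
24.45 [ 5.02 -0.37 -3.67] [-0.195 -1.097  0.04 ] [491.85   7.9   82.91]
```

>>> arm_command --pt "1 0 -0.0002 0.0002 0 0 0" --pt "1 0 -0.0003 0.0004 0 0 0"

```text
time_s: 24.65
tcp_pos: [491.8, 7.9, 82.8]
ee_rot: [179.8, -0.0, 82.1]
force: [4.8, -1.3, -1.8]
width: 16.8
```

```bash
python3 st.py
```

```text
24.65 [ 4.76 -1.34 -1.83] [-0.198 -1.087 -0.027] [491.84   7.93  82.79]
```

>>> arm_command --pt "1 0 -0.0002 0 0 0 0" --pt "1 0 -0.0004 0 0 0 0" --pt "1 0 -0.0004 0 0 0 0" --pt "1 0 -0.0004 0 0 0 0"

```text
time_s: 25.05
tcp_pos: [491.7, 7.9, 82.9]
ee_rot: [179.8, -0.0, 82.1]
force: [4.5, -1.0, -3.0]
width: 17.0
```

```bash
python3 st.py
```

```text
25.05 [ 4.52 -1.02 -3.02] [-0.285 -1.227 -0.01 ] [491.75   7.93  82.85]
```

>>> arm_command --pt "1 0 -0.0002 0 0 0 0" --pt "1 0 -0.0003 0 0 0 0" --pt "1 0 -0.0003 0 0 0 0" --pt "1 0 -0.0003 0 0 0 0"

```text
time_s: 25.45
tcp_pos: [491.7, 7.9, 82.9]
ee_rot: [179.8, -0.0, 82.1]
force: [5.5, -0.9, -2.5]
width: 17.0
```

```bash
python3 st.py
```

```text
25.45 [ 5.51 -0.92 -2.5 ] [-0.268 -1.354  0.019] [491.71   7.94  82.86]
```

>>> arm_command --pt "1 0 0 0 0 0 0" --pt "1 0 0 0 0 0 0" --pt "1 0 0 0 0 0 0" --pt "1 0 0 0 0 0 0" --pt "1 0 0 0 0 0 0"

```text
time_s: 25.95
tcp_pos: [491.7, 8.0, 82.9]
ee_rot: [179.8, -0.0, 82.1]
force: [6.1, -0.8, -2.5]
width: 17.1
```

>>> arm_command --pt "1 0 0 0 0 0 0" --pt "1 0 0 0 0 0 0" --pt "1 0 0 0 0 0 0" --pt "1 0 0 0 0 0 0" --pt "1 0 0 0 0 0 0"

```text
time_s: 26.45
tcp_pos: [491.7, 7.9, 82.9]
ee_rot: [179.8, -0.0, 82.1]
force: [6.2, -1.6, -2.9]
width: 16.8
```

>>> arm_command --pt "1 0 0 0 0 0 0" --pt "1 0 0 0 0 0 0" --pt "1 0 0 0 0 0 0" --pt "1 0 0 0 0 0 0"

```text
time_s: 26.85
tcp_pos: [491.7, 7.9, 82.9]
ee_rot: [179.8, -0.0, 82.1]
force: [5.8, -1.4, -3.7]
width: 17.0
```

```bash
python3 st.py; python3 - <<'E'
from h import *
p=arm.get_image("wrist");save(p,"w21",(100,140,400,260),2.6)
p=arm.get_image("scene");save(p,"c21",(220,170,320,270),6)
E
```

```text
26.85 [ 5.85 -1.38 -3.73] [-0.295 -1.398  0.035] [491.7    7.94  82.87]
```

View pics/w21.png

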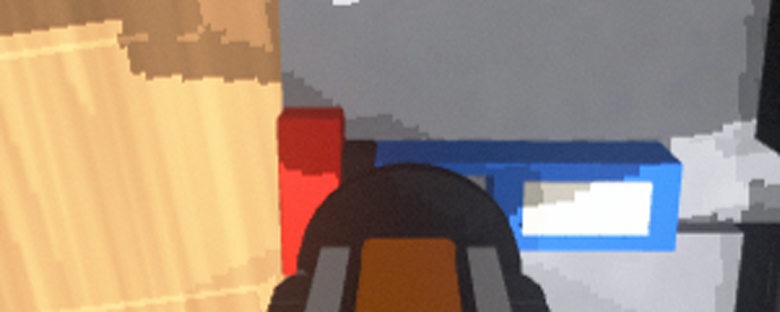

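View pics/c21.png

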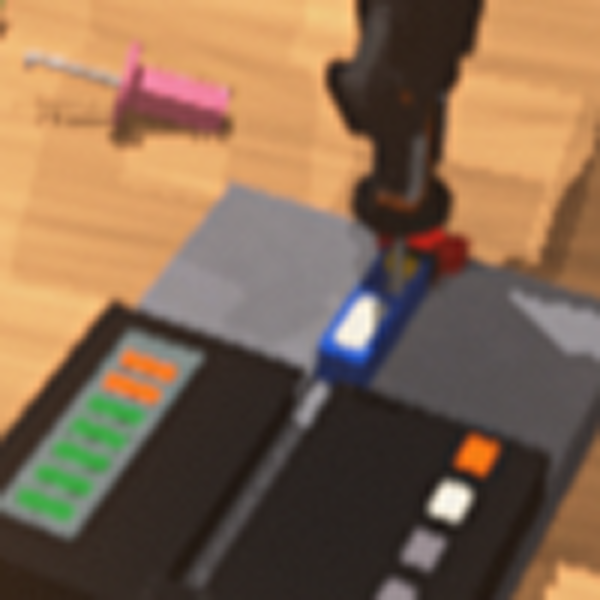

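Held for over 1.3 s with readings of 5.5–6.2 N, and the blue face rests on the buffer (crop (377,150)). Next I ease off, back up 10 mm and lift.

>>> arm_command --pt "1 0 0.0005 0 0 0 0" --pt "1 0 0.001 0 0 0 0" --pt "1 0 0.0018 0 0 0 0" --pt "1 0 0.0026 0 0 0 0" --pt "1 0 0.004 0 0 0 0" --pt "1 0 0.0055 0 0 0 0" --pt "1 0 0.007 0 0 0 0" --pt "1 0 0.0085 0 0 0 0" --pt "1 0 0.01 0 0 0 0" --pt "1 0 0.0115 0 0 0 0" --pt "1 0 0.0125 0 0 0 0" --pt "1 0 0.0125 0 0 0 0"

```text
time_s: 28.15
tcp_pos: [502.3, 6.4, 82.3]
ee_rot: [-180.0, 0.0, 82.1]
force: [0.0, -0.4, -1.3]
width: 16.8
```

```bash
python3 st.py; python3 - <<'E'
from h import *
p=arm.get_image("wrist");save(p,"w22",(100,140,400,260),2.6)
p=arm.get_image("scene");save(p,"c22",(220,170,320,270),6)
E
```

```text
28.15 [ 0.04 -0.35 -1.25] [ 0.024  0.031 -0.041] [502.29   6.42  82.3 ]
```

View pics/w22.png

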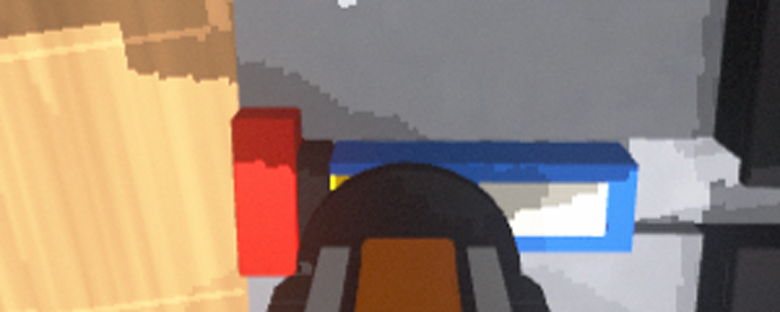

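View pics/c22.png

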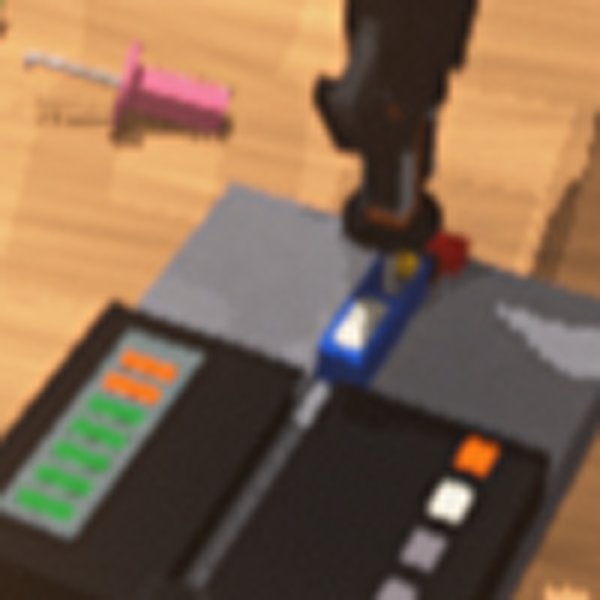

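>>> arm_command --pt "1 0 0 -0.002 0 0 0" --pt "1 0 0 -0.004 0 0 0" --pt "1 0 0 -0.006 0 0 0" --pt "1 0 0 -0.008 0 0 0" --pt "1 0 0 -0.01 0 0 0" --pt "1 0 0 -0.012 0 0 0"

```text
time_s: 28.85
tcp_pos: [502.2, 6.5, 94.6]
ee_rot: [180.0, -0.0, 82.1]
force: [0.6, 0.1, -0.5]
width: 16.8
```

>>> arm_command --pt "1 0 0 -0.003 0 0 0" --pt "1 0 0 -0.006 0 0 0" --pt "1 0 0 -0.009 0 0 0" --pt "1 0 0 -0.012 0 0 0" --pt "1 0 0 -0.015 0 0 0" --pt "1 0 0 -0.02 0 0 0" --pt "1 0 0 -0.03 0 0 0" --pt "1 0 0 -0.045 0 0 0" --pt "1 0 0 -0.06 0 0 0" --pt "1 0 0 -0.072 0 0 0" --pt "1 0 0 -0.08 0 0 0" --pt "1 0 0 -0.08 0 0 0"

```text
time_s: 30.05
tcp_pos: [502.9, 6.4, 175.6]
ee_rot: [179.8, -0.0, 82.1]
force: [-0.0, -0.5, -1.2]
width: 16.7
```

```bash
python3 st.py; python3 - <<'E'
from h import *
p=arm.get_image("wrist");save(p,"w23")
p=arm.get_image("scene");save(p,"c23",(220,150,340,270),6)
E
```

```text
30.05 [-0.01 -0.47 -1.2 ] [0.01  0.013 0.015] [502.89   6.44 175.62]
```

View pics/w23.png

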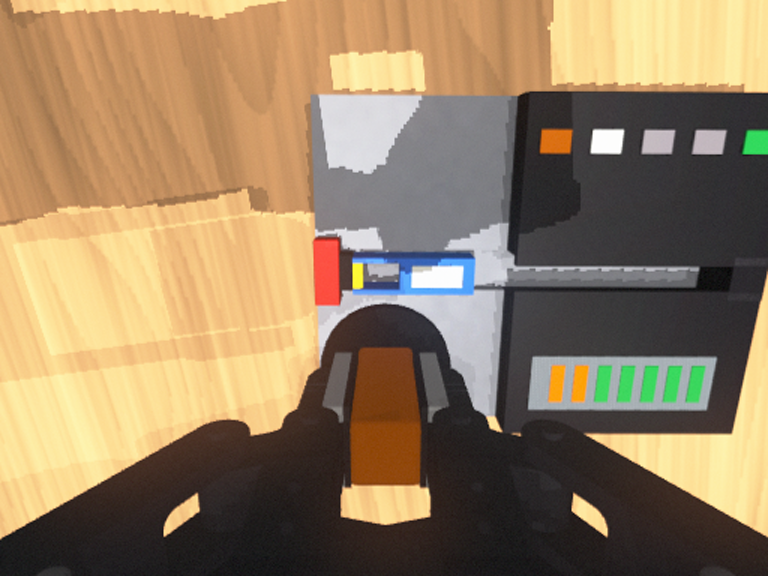

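View pics/c23.png

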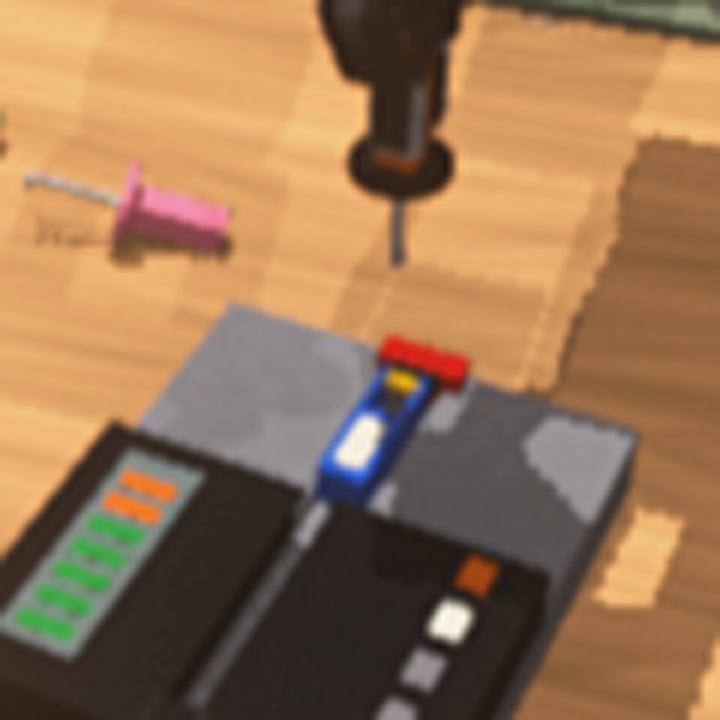

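>>> arm_command --pt "1 -0.012 0 0 0 0 -1" --pt "1 -0.04 0.001 0 0 0 -3" --pt "1 -0.075 0.0015 0 0 0 -5.5" --pt "1 -0.11 0.002 0 0 0 -8" --pt "1 -0.146 0.003 0 0 0 -10.5" --pt "1 -0.182 0.0035 0 0 0 -13" --pt "1 -0.218 0.004 0 0 0 -15.5" --pt "1 -0.254 0.005 0 0 0 -18" --pt "1 -0.285 0.0055 0 0 0 -20" --pt "1 -0.307 0.006 0 0 0 -21.5" --pt "1 -0.318 0.006 0 0 0 -22.2" --pt "1 -0.321 0.006 0 0 0 -22.2"

```text
time_s: 31.35
tcp_pos: [463.5, -312.8, 173.5]
ee_rot: [-179.9, -0.1, 104.2]
force: [0.0, 0.9, -0.1]
width: 16.8
```

>>> arm_command --pt "1 0 0 0 0 0 0" --pt "1 0 0 0 0 0 0" --pt "1 0 0 0 0 0 0"

```text
time_s: 31.65
tcp_pos: [464.2, -311.3, 174.4]
ee_rot: [180.0, -0.0, 104.4]
force: [-0.3, -0.2, -0.9]
width: 16.8
```

```bash
python3 st.py; python3 - <<'E'
from h import *
print(arm.get_state()["ee_rot"])
p=arm.get_image("wrist");save(p,"w24")
p=arm.get_image("side");save(p,"s24",(240,150,360,270),6)
E
```

```text
31.65 [-0.26 -0.22 -0.85] [0.002 0.018 0.002] [ 464.2  -311.29  174.36]
[ 1.79994021e+02 -1.96980055e-02  1.04364522e+02]
```

View pics/w24.png

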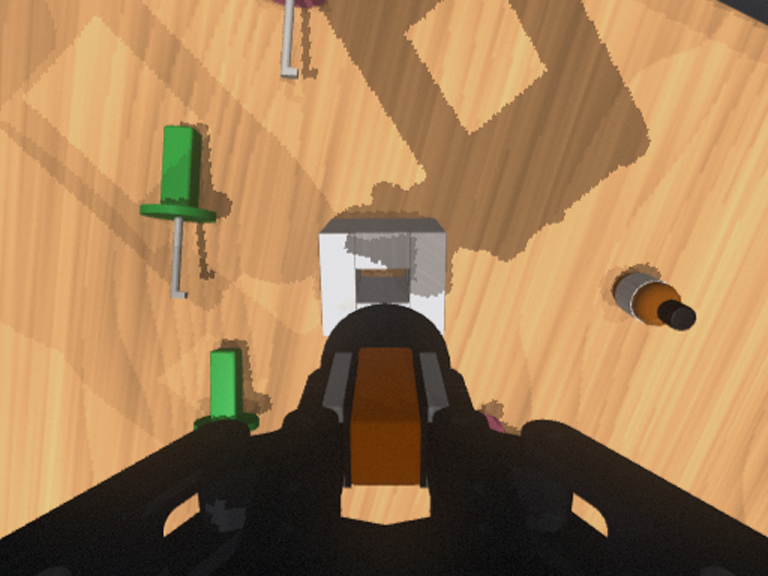

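View pics/s24.png

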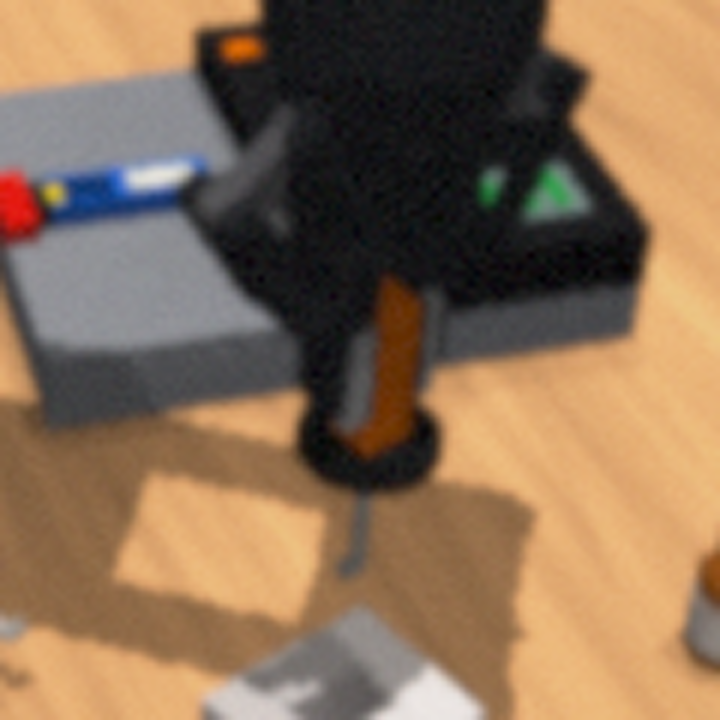

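>>> arm_command --pt "1 0 0 0.006 0 0 0" --pt "1 0 0 0.02 0 0 0" --pt "1 0 0 0.035 0 0 0" --pt "1 0 0 0.045 0 0 0" --pt "1 0 0 0.05 0 0 0" --pt "1 0 0 0.055 0 0 0" --pt "1 0 0 0.06 0 0 0" --pt "1 0 0 0.065 0 0 0" --pt "1 0 0 0.07 0 0 0"

```text
time_s: 32.65
tcp_pos: [464.2, -312.5, 104.2]
ee_rot: [180.0, 0.0, 104.3]
force: [0.4, 0.8, 0.1]
width: 17.0
```

>>> arm_command --pt "1 0 0 0.005 0 0 0" --pt "1 0 0 0.01 0 0 0" --pt "1 0 0 0.015 0 0 0" --pt "1 0 0 0.02 0 0 0" --pt "1 0 0 0.025 0 0 0" --pt "1 0 0 0.03 0 0 0" --pt "1 0 0 0.034 0 0 0" --pt "1 0 0 0.037 0 0 0" --pt "1 0 0 0.038 0 0 0"

```text
time_s: 33.55
tcp_pos: [463.9, -312.2, 66.0]
ee_rot: [-180.0, -0.0, 104.3]
force: [-0.7, -0.0, -0.1]
width: 16.6
```

>>> arm_command --pt "1 0 0 0.0005 0 0 0" --pt "1 0 0 0.001 0 0 0" --pt "1 0 0 0.0015 0 0 0" --pt "1 0 0 0.0018 0 0 0"

```text
time_s: 33.95
tcp_pos: [464.1, -312.4, 64.6]
ee_rot: [180.0, 0.0, 104.3]
force: [1.1, 0.3, -1.0]
width: 16.7
```

```bash
python3 st.py; python3 - <<'E'
from h import *
p=arm.get_image("side");save(p,"s25",(260,205,340,285),7)
p=arm.get_image("scene");save(p,"c25",(130,110,250,210),5)
E
```

```text
33.95 [ 1.08  0.34 -1.04] [ 0.008 -0.006  0.01 ] [ 464.09 -312.37   64.65]
```

View pics/s25.png

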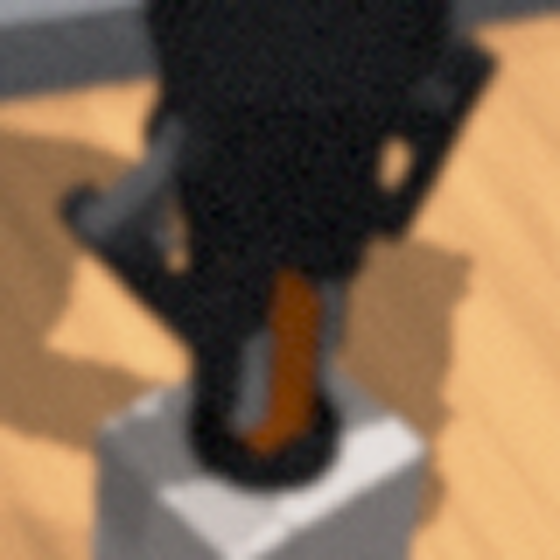

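View pics/c25.png

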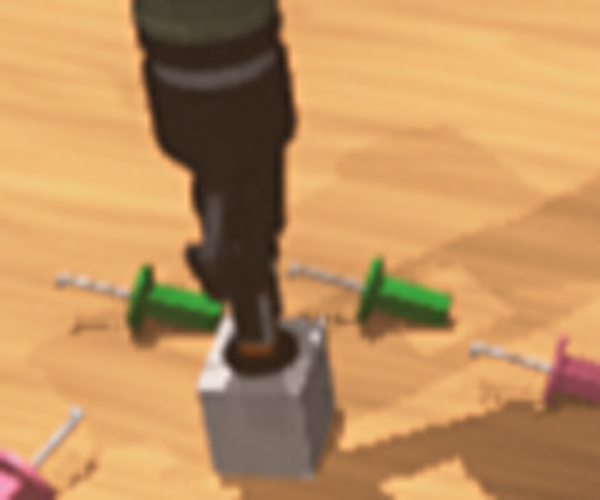

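>>> arm_command --pt "1 0 0 0.0003 0 0 0" --pt "1 0 0 0.0006 0 0 0" --pt "0.6 0 0 0.0006 0 0 0" --pt "0.5 0 0 0.0006 0 0 0" --pt "0.5 0 0 0.0006 0 0 0" --pt "0.5 0 0 0.0006 0 0 0"

```text
time_s: 34.65
tcp_pos: [464.0, -312.3, 63.8]
ee_rot: [180.0, -0.0, 104.3]
force: [-0.6, 0.7, -0.2]
width: 42.6
```

```bash
python3 st.py; python3 - <<'E'
from h import *
p=arm.get_image("side");save(p,"s26",(260,205,340,285),7)
p=arm.get_image("wrist");save(p,"w26",(150,160,360,320),3)
E
```

```text
34.65 [-0.6   0.66 -0.21] [ 0.048 -0.013 -0.013] [ 464.02 -312.32   63.82]
```

View pics/s26.png

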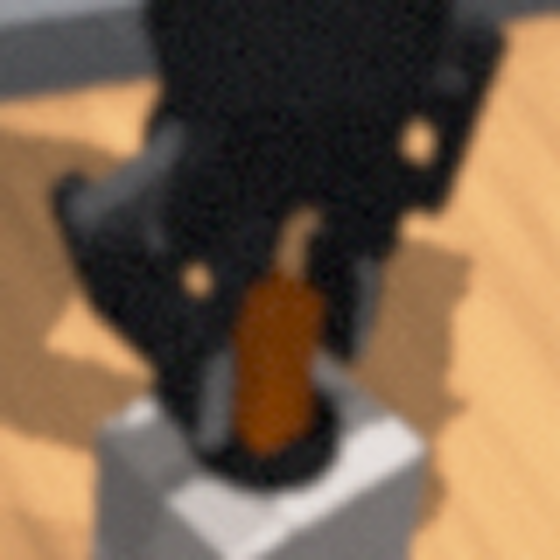

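View pics/w26.png

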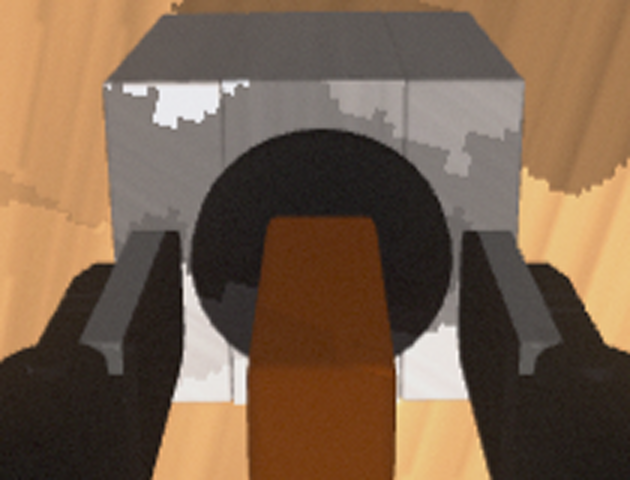

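The pick hangs freely in the stand, and the fingers are clear on both sides. I'll retreat upward.

>>> arm_command --pt "0.5 0 0 -0.005 0 0 0" --pt "0.5 0 0 -0.02 0 0 0" --pt "0.5 0 0 -0.04 0 0 0" --pt "0.4 0 0 -0.065 0 0 0" --pt "0.3 0 0 -0.09 0 0 0" --pt "0.2 0 0 -0.115 0 0 0" --pt "0 0 0 -0.135 0 0 0" --pt "0 0 0 -0.145 0 0 0" --pt "0 0 0 -0.145 0 0 0" --pt "0 0 0 -0.145 0 0 0"

```text
time_s: 35.75
tcp_pos: [463.6, -312.1, 208.2]
ee_rot: [-180.0, -0.1, 104.3]
force: [-0.5, -0.2, -0.2]
width: 85.3
```

```bash
python3 st.py; python3 - <<'E'
from h import *
w=arm.get_image("wrist");save(w,"w27")
s=arm.get_image("side");save(s,"s27",(220,130,380,330),3)
c=arm.get_image("scene");save(c,"c27")
for t in("mic","vial","mug"): print(t,[(r["bbox"],round(r["score"],2)) for r in arm.spot_in(t,c)][:1],[(r["bbox"],round(r["score"],2)) for r in arm.spot_in(t,s)][:1])
E
```

```text
35.75 [-0.52 -0.23 -0.22] [0.006 0.074 0.   ] [ 463.56 -312.06  208.15]
mic [([370.9, 161.0, 413.1, 250.3], 0.6)] [([161.8, 118.8, 222.1, 162.9], 0.8)]
vial [([158.9, 220.2, 171.1, 240.4], 0.78)] [([353.4, 233.4, 368.4, 260.5], 0.58)]
mug [([379.1, 259.6, 440.6, 310.2], 0.58)] [([245.2, 109.2, 269.2, 139.6], 0.88)]
```

View pics/w27.png

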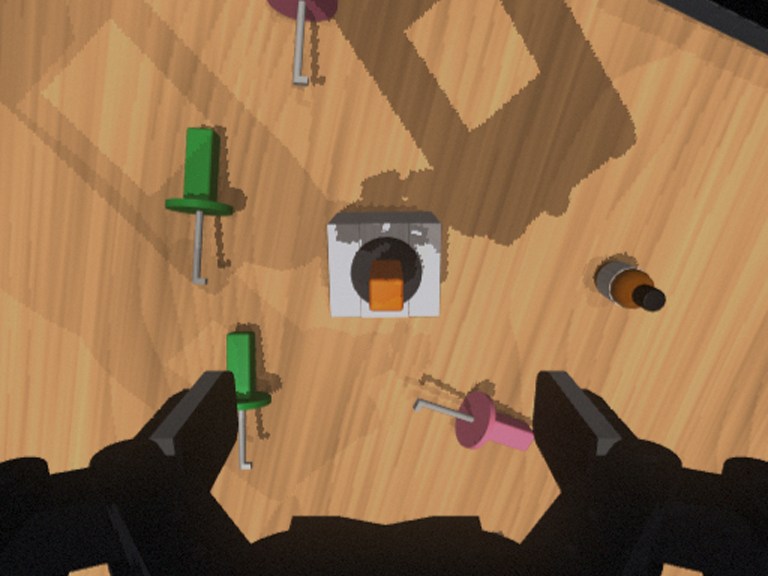

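View pics/s27.png

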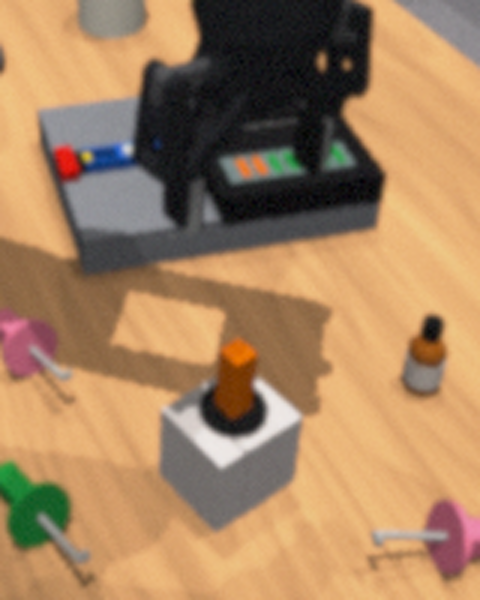

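View pics/c27.png

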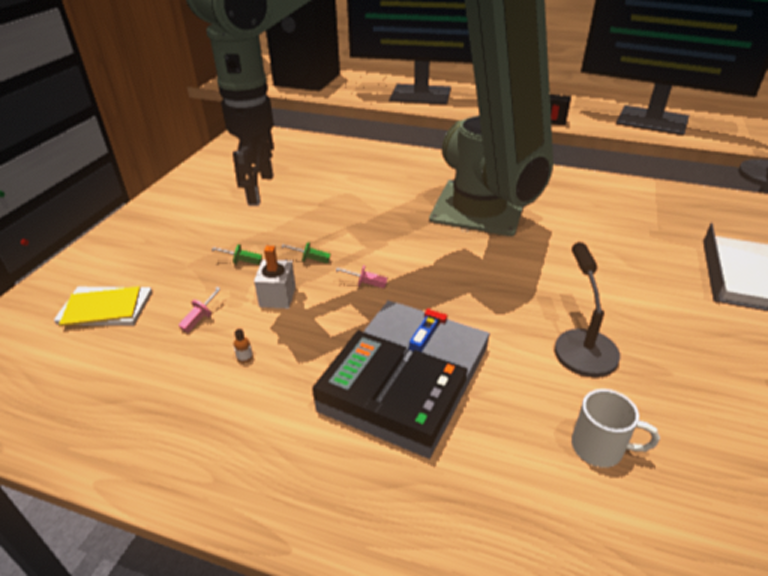

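```bash
python3 -c "
from rig import arm
print(arm.job_done())"
```

```text
the job is handed in; nothing more can be done
None
```

I took the orange pick from its stand, hooked the cartridge's yellow bar through the slot and drew it out to the red stop's buffer. I held it there, freed the hook, hung the pick back in its stand and handed the job in at about 36 s of the 64 s. No verdict was reported.

- **Pull on the stop:** for about 1.4 s the readings along the pull were 5.5, 6.1, 6.2 and 5.8 N. During the hold the sensor also showed about 3 N downward on the pick.
- **Cartridge:** in the last pictures it lies flat and straight in the bay, clear of the cover. I work out its origin to be about 53 mm from the stop's.
- **Pick:** it hangs upright and centred in the stand, and the gripper is open and well above it.
- **Bystanders:** the microphone, vial and mug were found where they were at the start, within a few pixels.

**What disagreed:** the fingertips were about 30 mm higher than the reported tool position and `arm.tip_extent` imply. My first grip caught only the top of the handle, so I opened and regripped lower by the pictures, with force checks. My buffer estimates from the early pictures varied by about 6 mm, so I found the actual contact by feel.

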